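# Sort out the mixed-up coffee and tea things

### The arm

A 6-joint arm with a two-finger parallel gripper is mounted at the origin on a cart in front of the work surface, level with it; the furniture and walls round the work are solid. World frame = base frame: x ahead of the robot, y to its left, z up, the work surface at z = 0. Lengths are in m, angles in rad, forces in N, time in s.
With the tool pointing down it reaches from about 0.3 to 0.85 m from the base axis. Payload 4.2 kg.
Tool frame: the origin (TCP) lies on the centre line of the jaws, within the pads' length; the fingertips stand 17 mm ahead of it and the grasp point (between the pads) lies 2 mm behind it; z points along the fingers, y is the line along which they close (so a half turn about z gives the same grasp; the last joint's range is limited). The gripper opens to 91 mm and grips with 3 to 60 N. Pads are 32 mm wide; open, the fingers measure 118 mm over their backs; the gripper's body (76 mm by 178 mm) begins 60 mm behind the grasp point.
Start: joints at [-1.324, 0.32, 1.565, -0, 1.257, -0.02], TCP at [0.152, -0.555, 0.231] pointing down, gripper open.
Joint ranges: [-3.11, 3.11], [-0.84, 2.01], [0.21, 2.61], [-1.34, 4.49], [0.05, 2.63], [-2.56, 2.56]. Speed limits (rad/s): [2.57, 2.57, 3.14, 3.14, 3.14, 3.14].

### API

Orientations are given as a rotation vector (axis times angle).
In Python, from bench import robot gives the robot as it stands.
- The arm moves only by the tool step_arm, never from a script. Its argument "series" is a list of rows, each a list of 6 numbers: the shift along the tool's x, y, z as a fraction of full scale, then the turn, a rotation vector about the tool's x, y, z as a fraction of full scale. A call has 1 to 12 rows; each row shifts and turns the commanded pose from where the row before left it, along the tool's axes as they then stand; what a row does not reach is not made up. Full scale, the value 1, is 200 mm for a shift and 180 degrees for a turn. A row lasts 1/12 s, in which the tool goes at most 41.7 mm and 7.16 degrees, less where a joint would pass 70% of its speed; a pose out of reach is approached as far as the arm can. A call with a number of a shift or a turn outside -1 to 1 is refused whole. A call with a gripper value outside its range is refused whole. "hand" is the opening, from -1 (shut) to 1 (fully open), so that 0 is half open, set as the call begins (left out, the last holds). The fingers move at their own pace and stop on an object; "newtons" is the grip in N (left out, the last holds). Time passes only in rows, so rows that do not move let the fingers close. It gives the time, the measured TCP pose, the force, the opening and the grip force at its end, in the units of the state.
- robot.observe(): the state, without advancing time (a new reading comes with each control period).
- robot.read_camera(name): name is "scene" or "top" or "wrist"; returns a dict with "image" (420x560x3 uint8, red, green, blue), "vertical_fov" (degrees; the focal length in pixels is half the picture's height over the tangent of half this angle, whatever the lens; pixels are square), "cx", "cy" (the principal point, pixels), "camera_from_world" (4x4, takes a point from world to camera coordinates). Camera axes: x right, y up, looking along -z (the intrinsics and any distortion apply to the point x, -y, -z); pixel columns grow to the right and rows downward; lengths in m; the calibration is good to about 2 mm. A picture is of the moment at which its call begins. There is no depth.
- robot.hand_in(): hands the job in; it is judged then, once.
The state is a dict: "time": time; "joints": joint angles; "qvel": joint speeds; "tau": joint torques, N m; "tcp_pos": TCP position; "orientation": TCP orientation; "contact_force": force on the tool from outside, world axes, zero at the start; "wrist_torque": the same for the moment, N m; "gripper_width": opening from 0.0 (shut) to 1.0 (fully open); "finger_force": force on a finger pad.
Only numpy, scipy, OpenCV 4.12 (cv2) and the standard library are available. Lean on these libraries where they do the work, as an engineer would, in place of code of your own. Each camera call takes 0.05 s, during which the arm holds its last target. There are 200 camera calls.

### The job

Yellow is for coffee and blue is for tea, but the things got mixed up: put the coffee filter (yellow knob) fully home in the yellow cup and the tea infuser (blue knob) fully home in the blue cup, and swap the coffee jar (yellow lid) and the blue tea tin so that the jar stands upright in the middle of the yellow coaster and the tin upright in the middle of the blue one. Leave the cups standing where they are, never tip anything over, and do not disturb the shaker and the red-capped spice jar.

Things in the scene. Friction and masses are not known exactly. Their poses are not given: they have to be found in the camera images.
- filter_center (a point): Coffee filter (yellow lid and knob). Steel basket, 88 mm high: taper 40 mm wide at the foot, 64 under a flange (80 wide, underside 48 above the foot); yellow lid to 58; upright yellow knob, 22 wide, 58 to 88 above the foot: grasp it, tips above the lid. Origin: on the axis, 44 above the foot; z up. 90 g. Starts home in the blue cup.
- infuser_center (a point): Tea infuser (blue lid and knob). Steel basket, 88 mm high: taper 40 mm wide at the foot, 64 under a flange (80 wide, underside 48 above the foot); blue lid to 58; upright blue knob, 22 wide, 58 to 88 above the foot: grasp it, tips above the lid. Origin: on the axis, 44 above the foot; z up. 90 g. Starts on the middle of a fixed cork mat (91 across, 9 thick), afterwards a free spot.
- coffee_jar_center (a point): Coffee jar: round clear jar with a yellow screw lid, 59 mm across and 105 mm high, about 0.2 kg; the lid is the top 16 mm and hardly wider than the body. Point: on its axis half-way up (52 mm above its underside); z up. At the start it stands on the blue coaster.
- tin_center (a point): Tea tin: blue rectangular box, closed, 64 mm along its x axis, 90 mm along its y axis, 62 mm high, about 0.12 kg. Point: its centre (31 mm above its underside). At the start it stands on the yellow coaster, its short side running roughly across the robot's view (along world y).
- cup_yellow: Loose yellow tapered ceramic cup, no handle, with a broad yellow foot plate (92 mm wide, 5 thick) in one piece; 72 mm high, 82 across the rim, mouth 70 wide inside, 350 g. Empty at the start. A basket is home when its flange lies on the rim: its foot 24 mm, its centre point 68 mm above the cup's underside, 3 mm play all round. Origin: centre of the underside, on the worktop (z = 0); z up.
- cup_blue: Loose blue tapered ceramic cup, no handle, with a broad blue foot plate (92 mm wide, 5 thick) in one piece; 72 mm high, 82 across the rim, mouth 70 wide inside, 350 g. At the start it holds the coffee filter. A basket is home when its flange lies on the rim: its foot 24 mm, its centre point 68 mm above the cup's underside, 3 mm play all round. Origin: centre of the underside, on the worktop (z = 0); z up.
- coaster_yellow: Flat round yellow coaster, 92 mm across, 5 mm thick, fixed to the worktop. Origin: centre of the underside (z = 0), so its top lies 5 mm above.
- coaster_blue: Flat round blue coaster, 92 mm across, 5 mm thick, fixed to the worktop. Origin: centre of the underside (z = 0), so its top lies 5 mm above.
- shaker: Bystander: clear shaker with a grey domed top, 44 mm across, 90 mm high, at the far left of the work. Leave it alone. Obstacles around: the coffee maker left of it (about x 0.46 to 0.72, y 0.03 to 0.2, 0.35 high), the microwave behind the work (from x = 0.63, 0.27 high), a wall cabinet over the worktop at the left (y over 0.35, from z = 0.44). Origin: centre of its underside.
- spice: Bystander: spice jar with a red cap, 45 mm across, 106 mm high, at the far right of the work. Leave it alone. Origin: centre of its underside.
Things that resemble listed ones, but are neither listed nor needed, are in the scene too. What is shaped like the part that bears infuser_center but green is not meant.

How it is judged:
By the outcome, as a careful person would: the job done as asked, in the order asked, and still so for the second after the job is handed in, with the robot touching nothing.
It also fails if it takes over 134 s, if anything falls off the work surface, if the arm or the gripper's body presses on something with over 40 N, if the wrist force passes 120 N, or if a joint passes its speed limit or range.

## Working session

There is one attempt and no reset: what is moved stays moved. The work goes in short steps, Python scripts to look and compute and a tool call to move; the robot and the scene stay as the last step left them, time stands still between calls to the robot, and variables do not carry over. Pictures are saved under pics/ and viewed, at most 14 in all, crops included, and the job is handed in when it is done.

Besides the shell and the picture viewer there is one more tool, called after "Emit:" as name(argument=value, ...) on one line, values as JSON. step_arm: Moves the arm, as the interface text tells. Shift numbers are shares of 200 mm and turn numbers shares of 180 degrees, none past 1 either way. Its arguments: {"type":"object","properties":{"series":{"type":"array","items":{"type":"array","items":{"type":"number"}}},"hand":{"type":"number"},"newtons":{"type":"number"}},"required":["series"]}

```bash
mkdir -p pics; ls; python3 - <<'E'
from bench import robot
import cv2
print(robot.observe())
for n in("scene","top"):
    c=robot.read_camera(n)
    cv2.imwrite(f"pics/{n}0.png",c["image"][:,:,::-1]); print(n,{k:v for k,v in c.items() if k!="image"})
E
```

```text
pics
{'time': 0.0, 'joints': array([-1.32401421e+00,  3.20297767e-01,  1.56566475e+00, -8.56768877e-06,
        1.25735206e+00, -1.99826067e-02]), 'qvel': array([ 0.00136358, -0.00113584, -0.00106108,  0.000304  , -0.00033529,
       -0.00119936]), 'tau': array([-6.85918531e-04, -4.12465131e+01, -2.31970382e+01,  7.26385647e-02,
        4.55761829e-02, -1.56778574e-04]), 'tcp_pos': array([ 0.1514732 , -0.5542165 ,  0.23012241]), 'orientation': array([-3.11199293e+00, -4.17568383e-01,  3.18608503e-04]), 'contact_force': array([ 0.17268961, -0.4781502 , -0.19687569]), 'wrist_torque': array([-0.01553689,  0.00963054, -0.02083681]), 'finger_force': 0.0, 'gripper_width': 0.9975942277954165}
scene {'vertical_fov': 51.737259949788964, 'cx': 283.35446561543307, 'cy': 210.69301136478288, 'camera_from_world': array([[-0.76593667, -0.6428999 , -0.00455362,  0.21325754],
       [ 0.50587114, -0.6070246 ,  0.61287481, -0.49745484],
       [-0.39678131,  0.46711975,  0.7901669 , -0.57915892],
       [ 0.        ,  0.        ,  0.        ,  1.        ]])}
top {'vertical_fov': 53.311246227722116, 'cx': 282.0305190823017, 'cy': 210.5278740983021, 'camera_from_world': array([[-0.00330173, -0.9999245 ,  0.01183621, -0.3295677 ],
       [ 0.9988945 , -0.00274284,  0.04692826, -0.56186076],
       [-0.04689225,  0.01197807,  0.99882813, -1.05471467],
       [ 0.        ,  0.        ,  0.        ,  1.        ]])}
```

View pics/scene0.png

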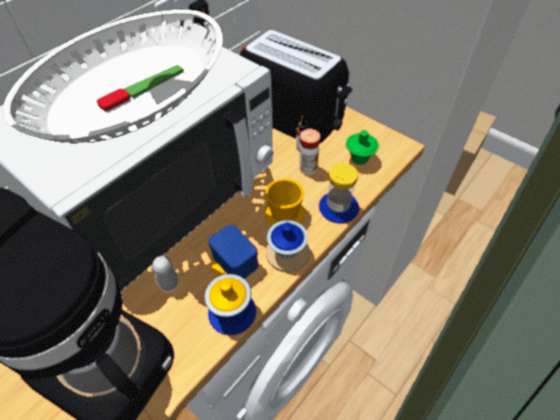

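View pics/top0.png

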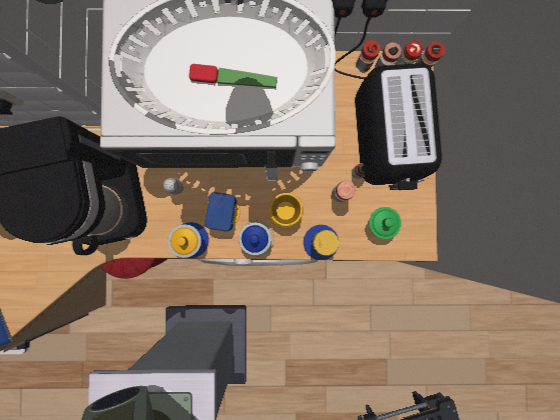

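The top view shows the filter at (187,240), tin (221,211), infuser (256,239), yellow cup (286,209), jar on the blue coaster (323,242), spice (345,190), green decoy (385,223) and shaker (171,185). The scene view agrees with this layout.

```bash
cat > h.py <<'E'
import numpy as np,cv2
from bench import robot
COL={"yellow":((18,120,90),(34,255,255)),"blue":((108,110,40),(128,255,255))}
def cam(n,save=None):
    c=robot.read_camera(n); c["f"]=210/np.tan(np.radians(c["vertical_fov"]/2))
    if save: cv2.imwrite(f"pics/{save}.png",c["image"][:,:,::-1])
    return c
def ray(c,u,v):
    M=c["camera_from_world"];R=M[:3,:3]
    return -R.T@M[:3,3], R.T@np.array([(u-c["cx"])/c["f"],-(v-c["cy"])/c["f"],-1])
def plane(c,u,v,z):
    o,d=ray(c,u,v); return o+d*(z-o[2])/d[2]
def proj(c,p):
    q=c["camera_from_world"]@np.append(p,1); return c["cx"]-c["f"]*q[0]/q[2], c["cy"]+c["f"]*q[1]/q[2]
def meet(c1,a,c2,b):
    o1,d1=ray(c1,*a);o2,d2=ray(c2,*b);d1/=np.linalg.norm(d1);d2/=np.linalg.norm(d2)
    s=np.linalg.lstsq(np.c_[d1,-d2],o2-o1,rcond=None)[0]
    p,q=o1+s[0]*d1,o2+s[1]*d2
    return (p+q)/2,np.linalg.norm(p-q)
def blobs(c,col,amin=40):
    h=cv2.cvtColor(c["image"],cv2.COLOR_RGB2HSV); m=cv2.inRange(h,*COL[col])
    n,l,s,ce=cv2.connectedComponentsWithStats(m)
    return [(s[i].tolist(),ce[i].round(1).tolist(),l==i) for i in range(1,n) if s[i][4]>=amin]
E
python3 - <<'E'
from h import *
T=cam("top");S=cam("scene")
print(ray(T,0,0)[0],ray(S,0,0)[0])
for c in(T,S):
  for col in COL:
    for s,ce,_ in blobs(c,col):print(col,s,ce,*[plane(c,*ce,z)[:2].round(3) for z in(.005,.07,.11)])
E
```

```text
[ 0.51069353 -0.31845046  1.08374666] [0.18519038 0.1056725  0.76348084]
yellow [268, 193, 35, 36, 798] [285.5, 212.1] [ 0.557 -0.34 ] [ 0.554 -0.339] [ 0.553 -0.338]
yellow [233, 203, 7, 21, 75] [236.5, 213.1] [ 0.555 -0.214] [ 0.552 -0.22 ] [ 0.551 -0.224]
yellow [171, 227, 27, 28, 585] [183.8, 240.6] [ 0.485 -0.079] [ 0.486 -0.093] [ 0.487 -0.102]
yellow [313, 230, 26, 25, 506] [325.5, 242.4] [ 0.479 -0.443] [ 0.481 -0.436] [ 0.482 -0.431]
blue [205, 193, 31, 38, 914] [220.0, 211.4] [ 0.56  -0.172] [ 0.557 -0.18 ] [ 0.555 -0.186]
blue [186, 223, 22, 35, 246] [200.3, 238.3] [ 0.491 -0.121] [ 0.492 -0.133] [ 0.492 -0.14 ]
blue [242, 225, 26, 27, 551] [254.4, 238.3] [ 0.49 -0.26] [ 0.491 -0.264] [ 0.492 -0.266]
blue [304, 225, 31, 35, 388] [314.2, 241.5] [ 0.481 -0.414] [ 0.483 -0.408] [ 0.484 -0.405]
blue [0, 316, 10, 30, 159] [2.9, 334.0] [0.251 0.375] [0.267 0.333] [0.276 0.307]
yellow [255, 108, 168, 150, 7992] [329.8, 176.5] [ 0.548 -0.491] [ 0.516 -0.44 ] [ 0.497 -0.408]
yellow [250, 238, 48, 74, 963] [270.1, 280.5] [ 0.474 -0.193] [ 0.449 -0.167] [ 0.434 -0.151]
yellow [202, 252, 8, 12, 56] [205.3, 257.8] [ 0.61  -0.147] [ 0.574 -0.125] [ 0.551 -0.112]
yellow [210, 258, 17, 19, 159] [216.2, 268.4] [ 0.575 -0.144] [ 0.542 -0.122] [ 0.521 -0.109]
yellow [209, 278, 37, 34, 985] [227.3, 294.3] [ 0.518 -0.117] [ 0.489 -0.098] [ 0.472 -0.086]
yellow [136, 293, 100, 103, 3304] [187.9, 337.2] [ 0.513 -0.01 ] [ 0.484 -0.   ] [0.467 0.006]
yellow [0, 364, 74, 56, 1729] [24.0, 401.7] [0.639 0.239] [0.6   0.227] [0.576 0.22 ]
blue [319, 195, 40, 28, 547] [338.6, 211.1] [ 0.471 -0.42 ] [ 0.447 -0.375] [ 0.432 -0.347]
blue [271, 222, 33, 29, 701] [286.9, 236.3] [ 0.516 -0.295] [ 0.488 -0.261] [ 0.47  -0.239]
blue [209, 225, 48, 52, 1642] [233.3, 250.8] [ 0.578 -0.196] [ 0.544 -0.17 ] [ 0.524 -0.154]
blue [209, 300, 47, 35, 817] [233.6, 320.7] [ 0.471 -0.086] [ 0.447 -0.07 ] [ 0.431 -0.06 ]
```

Emit:
step_arm(series=[[0,0,-0.1,0,0,0.0284],[0,0,-0.1,0,0,0.0284],[0,0,-0.1,0,0,0.0284]], hand=1)

```text
time: 0.45
tcp_pos: [0.1515, -0.5543, 0.2912]
orientation: [-3.14, 0.008, 0.001]
contact_force: [-0.3, -0.3, -0.6]
gripper_width: 1.002
finger_force: 0.0
```

Emit:
step_arm(series=[[0.116,-0.159,0,0,0,0],[0.116,-0.159,0,0,0,0],[0.116,-0.159,0,0,0,0],[0.116,-0.159,0,0,0,0],[0.116,-0.159,0,0,0,0],[0.116,-0.159,0,0,0,0],[0.116,-0.159,0,0,0,0],[0.116,-0.159,0,0,0,0],[0.116,-0.159,0,0,0,0],[0.116,-0.159,0,0,0,0],[0.116,-0.159,0,0,0,0],[0,0,0,0,0,0]])

```text
time: 1.45
tcp_pos: [0.4102, -0.2, 0.2909]
orientation: [-3.139, -0.01, -0.003]
contact_force: [0.7, -0.7, 0.1]
gripper_width: 1.003
finger_force: 0.0
```

```bash
python3 - <<'E'
from h import *
c=cam("wrist","wrist1");s=robot.observe();print(s["tcp_pos"],ray(c,283,210),c["f"])
for col in COL:
    for s,ce,_ in blobs(c,col,150):print(col,s,ce,*[plane(c,*ce,z)[:2].round(3) for z in(.005,.07,.11)])
E
```

```text
[ 0.4085352  -0.2024465   0.29079013] (array([ 0.48882513, -0.20036256,  0.44389226]), array([-0.29875557, -0.00809801, -0.9546185 ])) 317.61112174225303
yellow [357, 0, 96, 92, 6580] [404.9, 44.9] [ 0.57  -0.355] [ 0.558 -0.332] [ 0.551 -0.318]
yellow [289, 36, 12, 44, 239] [295.1, 57.6] [ 0.554 -0.218] [ 0.545 -0.215] [ 0.539 -0.214]
yellow [160, 82, 59, 61, 2783] [188.9, 112.3] [ 0.487 -0.078] [ 0.487 -0.096] [ 0.487 -0.107]
yellow [472, 90, 67, 59, 3009] [505.6, 118.9] [ 0.481 -0.5  ] [ 0.482 -0.456] [ 0.483 -0.428]
blue [232, 0, 65, 93, 4961] [263.8, 45.0] [ 0.569 -0.178] [ 0.557 -0.181] [ 0.55  -0.183]
blue [200, 77, 39, 70, 829] [225.8, 110.2] [ 0.49  -0.127] [ 0.49  -0.138] [ 0.49  -0.145]
blue [310, 80, 56, 59, 2579] [337.5, 109.3] [ 0.492 -0.275] [ 0.491 -0.264] [ 0.491 -0.257]
blue [420, 85, 61, 68, 1780] [443.2, 119.0] [ 0.48  -0.417] [ 0.481 -0.385] [ 0.482 -0.365]
```

View pics/wrist1.png

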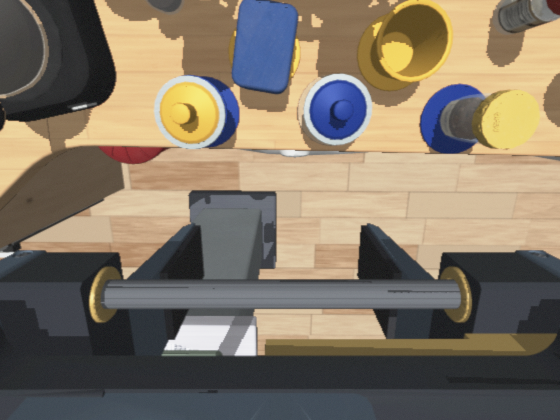

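The wrist view shows the filter at (189,112), tin (265,45), infuser (337,109), yellow cup (405,45, cut off at the top) and jar (505,119). I'll move forward so that everything is in frame.

Emit:
step_arm(series=[[0.1,0,0,0,0,0],[0.1,0,0,0,0,0],[0.1,0,0,0,0,0],[0,0,0,0,0,0],[0,0,0,0,0,0]])

```text
time: 1.92
tcp_pos: [0.4667, -0.206, 0.2903]
orientation: [-3.142, 0.002, 0.003]
contact_force: [-0.2, -0.5, 0.5]
gripper_width: 1.0
finger_force: 0.0
```

```bash
cat >> h.py <<'E'
def fit(c,m,z,hull=True):
    """centre (world, height z) and diameter/rect of a flat top whose outline is that of mask m"""
    k=max(cv2.findContours(m.astype(np.uint8),cv2.RETR_EXTERNAL,cv2.CHAIN_APPROX_NONE)[0],key=cv2.contourArea)
    if hull:k=cv2.convexHull(k)
    w=np.array([plane(c,*p,z)[:2] for p in k[:,0].astype(float)],np.float32)*1000
    return w
def report(c,col,zs,amin=150):
    for s,ce,m in blobs(c,col,amin):
        for z in zs:
            w=fit(c,m,z); (x,y),r=cv2.minEnclosingCircle(w); e=cv2.fitEllipse(w);q=cv2.minAreaRect(w)
            f=lambda a:np.round(a,1).tolist()
            print(col,ce,s[4],z,"ell",f(e[0]),f(e[1]),"rect",f(q[0]),f(q[1]),round(q[2],1))
E
python3 - <<'E'
from h import *
c=cam("wrist","wrist2");print(robot.observe()["tcp_pos"])
for n,c in(("W",c),("T",cam("top"))):
  print(n);report(c,"yellow",(.072,.08,.11));report(c,"blue",(.005,.067))
E
```

```text
[ 0.46606606 -0.20587402  0.29051774]
W
yellow [393.4, 94.9] 5628 0.072 ell [560.3, -332.0] [83.3, 101.2] rect [560.9, -331.7] [80.2, 99.7] 2.6
yellow [393.4, 94.9] 5628 0.08 ell [560.0, -329.3] [81.5, 99.1] rect [560.6, -329.0] [78.4, 97.5] 2.6
yellow [393.4, 94.9] 5628 0.11 ell [558.9, -319.1] [74.7, 90.9] rect [559.4, -318.9] [72.0, 89.4] 2.6
yellow [288.9, 102.9] 207 0.072 ell [553.2, -215.2] [10.7, 38.9] rect [552.6, -216.9] [8.0, 40.9] 82.0
yellow [288.9, 102.9] 207 0.08 ell [553.0, -215.1] [10.4, 38.0] rect [552.5, -216.7] [7.8, 40.1] 82.0
yellow [288.9, 102.9] 207 0.11 ell [552.4, -214.3] [9.6, 34.9] rect [551.9, -215.9] [7.1, 36.8] 82.0
yellow [186.4, 162.9] 2452 0.072 ell [485.7, -96.4] [65.3, 65.8] rect [485.7, -96.6] [64.6, 65.2] 83.8
yellow [186.4, 162.9] 2452 0.08 ell [487.0, -98.7] [63.9, 64.3] rect [487.0, -99.0] [63.2, 63.8] 83.8
yellow [186.4, 162.9] 2452 0.11 ell [491.8, -107.7] [58.6, 59.0] rect [491.9, -107.9] [57.9, 58.6] 83.8
yellow [487.6, 170.4] 1638 0.072 ell [476.3, -453.3] [64.9, 73.5] rect [476.8, -453.2] [71.4, 64.2] 63.1
yellow [487.6, 170.4] 1638 0.08 
[... 1725 characters left out ...]
e [220.0, 211.4] 922 0.067 ell [556.5, -179.7] [90.1, 93.7] rect [556.8, -180.5] [64.7, 88.3] 81.2
blue [257.4, 233.3] 239 0.005 ell [490.9, -261.1] [63.6, 67.4] rect [500.5, -267.6] [67.0, 41.2] 54.9
blue [257.4, 233.3] 239 0.067 ell [492.0, -264.4] [60.0, 63.5] rect [501.1, -270.6] [63.2, 38.8] 54.9
blue [314.2, 241.5] 388 0.005 ell [480.0, -429.7] [86.8, 89.2] rect [481.1, -424.0] [75.0, 88.7] 82.0
blue [314.2, 241.5] 388 0.067 ell [481.8, -423.3] [81.8, 84.1] rect [482.8, -417.9] [70.7, 83.6] 82.0
blue [2.8, 333.9] 157 0.005 ell [226.4, 350.9] [20.2, 26.3] rect [258.8, 371.2] [70.0, 22.5] 1.6
blue [2.8, 333.9] 157 0.067 ell [242.7, 312.4] [19.0, 24.8] rect [273.3, 331.5] [66.0, 21.2] 1.6
```

View pics/wrist2.png

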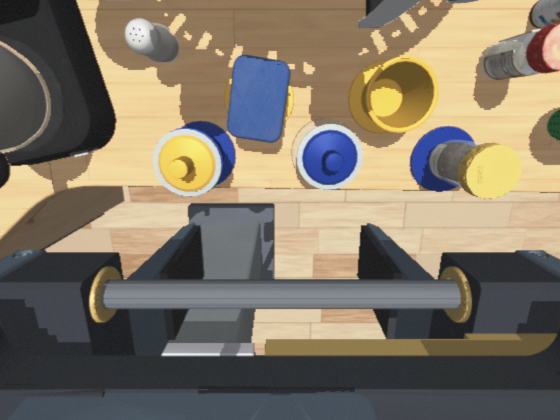

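The second wrist view shows all targets: filter (187,163), tin (258,98), infuser (329,157), yellow cup rim (404,93), jar lid (488,170) and shaker (140,38). For a precise cup measurement I'll look from directly above it.

Emit:
step_arm(series=[[0,0.168,0,0,0,0],[0,0.168,0,0,0,0],[0,0.168,0,0,0,0],[0,0.168,0,0,0,0],[0,0,0,0,0,0],[0,0,0,0,0,0]])

```text
time: 2.52
tcp_pos: [0.4655, -0.3409, 0.2907]
orientation: [-3.141, 0.007, 0.001]
contact_force: [0.2, -0.0, 0.1]
gripper_width: 1.001
finger_force: 0.0
```

```bash
python3 - <<'E'
from h import *
c=cam("wrist");print(robot.observe()["tcp_pos"],ray(c,0,0)[0])
report(c,"yellow",(.005,.072,.11));report(c,"blue",(.005,.067))
u,v=map(int,proj(c,[.558,-.338,.072]));print(u,v)
cv2.imwrite("pics/cup.png",cv2.resize(c["image"][:max(v+110,220),max(u-140,0):u+140,::-1],None,fx=2,fy=2))
E
```

```text
[ 0.46574307 -0.33970928  0.29086308] [ 0.5446112  -0.34176173  0.44343106]
yellow [280.4, 93.5] 4450 0.005 ell [564.0, -341.9] [94.8, 96.5] rect [564.1, -341.6] [94.5, 95.4] 89.7
yellow [280.4, 93.5] 4450 0.072 ell [561.1, -341.9] [80.3, 81.7] rect [561.1, -341.6] [80.0, 80.8] 89.7
yellow [280.4, 93.5] 4450 0.11 ell [559.4, -341.9] [72.1, 73.4] rect [559.4, -341.6] [71.8, 72.5] 89.7
yellow [185.5, 102.6] 315 0.005 ell [554.3, -215.8] [15.8, 57.1] rect [554.3, -218.0] [12.2, 58.4] 81.2
yellow [185.5, 102.6] 315 0.072 ell [552.8, -235.0] [13.4, 48.3] rect [552.8, -236.9] [10.3, 49.5] 81.2
yellow [185.5, 102.6] 315 0.11 ell [552.0, -245.9] [12.0, 43.4] rect [552.0, -247.6] [9.2, 44.5] 81.2
yellow [70.4, 162.8] 2485 0.005 ell [474.8, -49.6] [76.8, 80.7] rect [475.6, -50.9] [77.2, 76.6] 60.1
yellow [70.4, 162.8] 2485 0.072 ell [485.5, -94.3] [65.1, 68.4] rect [486.1, -95.4] [65.4, 64.9] 60.1
yellow [70.4, 162.8] 2485 0.11 ell [491.6, -119.6] [58.4, 61.4] rect [492.1, -120.6] [58.7, 58.3] 60.1
yellow [365.2, 169.2] 1855 0.005 ell [463.6, -459.9] [75.4, 79.6] rect [463.0, -459.8] [76.6, 76.3] 89.7
yellow [365.2, 169.2] 1855 0.072 ell [476.0, -441.9] [63.9, 67.4] rect [475.5, -441.8] [64.9, 64.6] 89.7
yellow [365.2, 169.2] 1855 0.11 ell [483.0, -431.6] [57.4, 60.5] rect [482.6, -431.5] [58.3, 58.0] 89.7
blue [134.4, 113.5] 6781 0.005 ell [530.3, -138.9] [124.0, 193.7] rect [524.9, -140.9] [111.5, 191.9] 55.7
blue [134.4, 113.5] 6781 0.067 ell [532.3, -167.6] [106.4, 166.3] rect [527.7, -169.3] [95.7, 164.8] 55.7
blue [335.3, 150.9] 1297 0.005 ell [480.4, -431.9] [86.8, 88.3] rect [486.1, -422.0] [64.4, 88.2] 59.4
blue [335.3, 150.9] 1297 0.067 ell [489.5, -419.1] [74.5, 75.8] rect [494.4, -410.7] [55.3, 75.7] 59.4
blue [217.4, 156.4] 2284 0.005 ell [482.9, -254.8] [74.0, 74.2] rect [482.9, -254.8] [73.5, 73.1] 89.7
blue [217.4, 156.4] 2284 0.067 ell [491.6, -267.1] [63.6, 63.7] rect [491.6, -267.1] [63.1, 62.8] 89.7
276 97
```

View pics/cup.png

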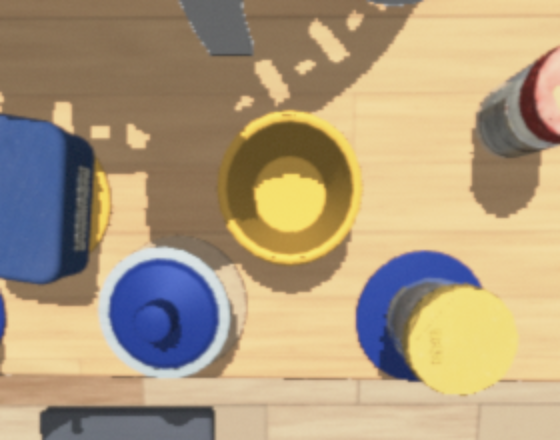

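The crop shows the yellow cup rim centred at about (290,188) in crop pixels, unobstructed. That gives (0.561, -0.3405), and the 81 mm fit agrees with the 82 mm rim. I'll go to the filter knob at (0.487, -0.0985).

Emit:
step_arm(series=[[0.015,-0.1725,0,0,0,0],[0.015,-0.1725,0,0,0,0],[0.015,-0.1725,0,0,0,0],[0.015,-0.1725,0,0,0,0],[0.015,-0.1725,0,0,0,0],[0.015,-0.1725,0,0,0,0],[0.015,-0.1725,0,0,0,0],[0,0,0.12,0,0,0],[0,0,0.12,0,0,0],[0,0,0.12,0,0,0],[0,0,0.12,0,0,0],[0,0,0,0,0,0]])

```text
time: 3.57
tcp_pos: [0.4842, -0.0961, 0.1912]
orientation: [-3.139, -0.001, 0.014]
contact_force: [-0.9, -0.3, -0.3]
gripper_width: 1.002
finger_force: 0.0
```

```bash
python3 - <<'E'
from h import *
c=cam("wrist","grasp1");print(robot.observe()["tcp_pos"],ray(c,0,0)[0])
report(c,"yellow",(.082,.112))
print(proj(c,[.487,-.0985,.112]))
E
```

```text
[ 0.48583756 -0.09667606  0.19361343] [ 0.56454924 -0.0967442   0.34336076]
yellow [520.3, 111.2] 6938 0.082 ell [559.0, -297.3] [74.9, 100.0] rect [555.8, -283.7] [82.5, 66.4] 14.2
yellow [520.3, 111.2] 6938 0.112 ell [559.7, -274.3] [66.3, 88.5] rect [556.8, -262.2] [73.0, 58.8] 14.2
yellow [326.9, 105.0] 998 0.082 ell [564.9, -145.6] [42.2, 58.2] rect [567.0, -132.2] [15.8, 57.0] 78.5
yellow [326.9, 105.0] 998 0.112 ell [564.9, -140.0] [37.3, 51.6] rect [566.7, -128.2] [14.0, 50.4] 78.5
yellow [281.4, 200.0] 4091 0.082 ell [488.0, -97.3] [63.6, 63.8] rect [488.1, -97.3] [63.4, 63.4] 62.7
yellow [281.4, 200.0] 4091 0.112 ell [496.8, -97.2] [56.3, 56.5] rect [496.9, -97.3] [56.1, 56.1] 62.7
(np.float64(282.98502186041696), np.float64(212.80729926758147))
```

View pics/grasp1.png

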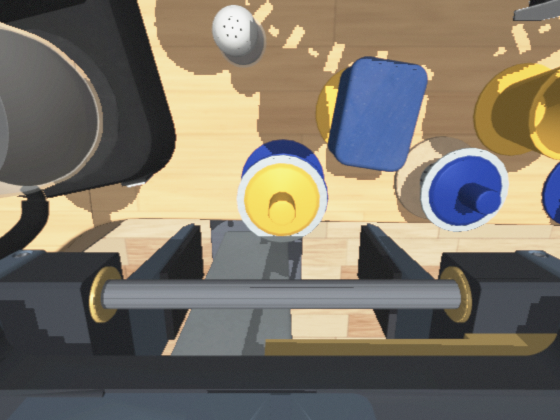

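The picture shows the knob at (282,212), centred between the fingers. Descend and grip.

Emit:
step_arm(series=[[0.005,0,0.12,0,0,0],[0.005,0,0.12,0,0,0],[0,0,0.1,0,0,0],[0,0,0.06,0,0,0],[0,0,0.04,0,0,0],[0,0,0,0,0,0]])

```text
time: 4.12
tcp_pos: [0.49, -0.0978, 0.1071]
orientation: [-3.141, 0.001, 0.001]
contact_force: [0.1, 0.3, -0.5]
gripper_width: 0.999
finger_force: 0.0
```

Emit:
step_arm(series=[[0,0,0,0,0,0],[0,0,0,0,0,0],[0,0,0,0,0,0],[0,0,0,0,0,0],[0,0,0,0,0,0],[0,0,0,0,0,0],[0,0,0,0,0,0],[0,0,0,0,0,0],[0,0,0,0,0,0],[0,0,0,0,0,0]], hand=-1, newtons=20)

```text
time: 4.95
tcp_pos: [0.4902, -0.0981, 0.1069]
orientation: [3.142, -0.001, -0.0]
contact_force: [0.3, 0.8, 0.1]
gripper_width: 0.3
finger_force: 0.0
```

Emit:
step_arm(series=[[0,0,0,0,0,0],[0,0,0,0,0,0],[0,0,0,0,0,0],[0,0,0,0,0,0],[0,0,0,0,0,0]])

```text
time: 5.37
tcp_pos: [0.4902, -0.0981, 0.1069]
orientation: [3.142, -0.001, -0.0]
contact_force: [-0.2, 0.4, -0.4]
gripper_width: 0.232
finger_force: 20.0
```

Emit:
step_arm(series=[[0,0,-0.03,0,0,0],[0,0,-0.05,0,0,0],[0,0,-0.08,0,0,0],[0,0,-0.1,0,0,0],[0,0,-0.12,0,0,0],[0,0,-0.12,0,0,0],[0,0,-0.1,0,0,0],[0,0,-0.05,0,0,0],[0,0,0,0,0,0],[0,0,0,0,0,0]])

```text
time: 6.2
tcp_pos: [0.49, -0.0981, 0.237]
orientation: [3.141, -0.001, 0.001]
contact_force: [-0.4, -0.1, -2.2]
gripper_width: 0.233
finger_force: 20.0
```

```bash
python3 - <<'E'
from h import *
c=cam("wrist");print(robot.observe()["tcp_pos"],robot.observe()["gripper_width"])
for z in(.082+.13,): report(c,"yellow",(z,),1500)
report(cam("top"),"yellow",(.212,))
report(c,"blue",(.005,.072),500)
E
```

```text
[ 0.48947855 -0.09792822  0.23610357] 0.2330399050993448
yellow [506.5, 116.6] 8218 0.21200000000000002 ell [565.1, -223.3] [47.9, 70.0] rect [564.4, -220.5] [44.6, 63.2] 2.1
yellow [280.1, 233.9] 4455 0.21200000000000002 ell [493.0, -98.4] [54.5, 62.7] rect [494.6, -98.6] [55.2, 55.3] 45.4
yellow [285.6, 211.9] 820 0.212 ell [552.4, -335.4] [73.3, 74.7] rect [551.7, -335.1] [71.0, 73.1] 89.8
yellow [325.5, 242.3] 505 0.212 ell [485.1, -419.2] [51.5, 53.1] rect [485.8, -419.2] [52.1, 49.8] 89.8
blue [360.3, 120.5] 5946 0.005 ell [555.4, -194.8] [101.6, 117.0] rect [555.5, -192.0] [80.7, 104.0] 81.2
blue [360.3, 120.5] 5946 0.072 ell [557.8, -178.0] [83.9, 96.6] rect [557.8, -175.7] [66.6, 85.9] 81.2
blue [279.9, 168.9] 2710 0.005 ell [475.5, -98.3] [94.5, 113.0] rect [499.3, -98.0] [65.0, 95.1] 0.7
blue [279.9, 168.9] 2710 0.072 ell [491.8, -98.3] [78.0, 93.3] rect [511.4, -98.0] [53.7, 78.5] 0.7
blue [532.7, 186.1] 1777 0.005 ell [480.2, -431.5] [88.3, 92.2] rect [476.0, -415.7] [87.9, 58.6] 13.7
blue [532.7, 186.1] 1777 0.072 ell [495.6, -373.5] [72.9, 76.2] rect [492.2, -360.5] [72.6, 48.4] 13.7
blue [437.2, 186.1] 2866 0.005 ell [477.5, -293.8] [75.9, 76.0] rect [477.3, -293.9] [75.5, 75.0] 48.8
blue [437.2, 186.1] 2866 0.072 ell [493.4, -259.8] [62.7, 62.8] rect [493.3, -259.8] [62.3, 62.0] 48.8
```

```bash
python3 - <<'E'
from h import *
S=cam("scene","scene2");T=cam("top")
print(meet(T,(272,180),S,(263,162)))
for im,(u,v),n in((T,(272,170),"a"),(S,(255,155),"b")):
    cv2.imwrite(f"pics/h{n}.png",cv2.resize(im["image"][v-50:v+50,u-60:u+60,::-1],None,fx=3.3,fy=3.3))
a,b=cv2.imread("pics/ha.png"),cv2.imread("pics/hb.png");cv2.imwrite("pics/h.png",np.hstack([a,b]))
E
```

```text
(array([ 0.61219647, -0.31569463,  0.15159215]), np.float64(0.026948078099515112))
```

View pics/h.png

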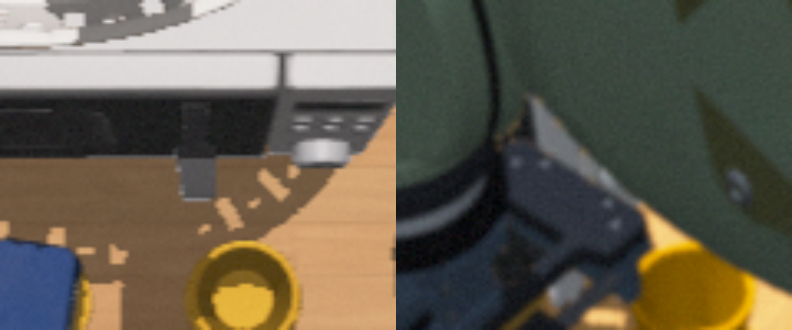

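```bash
python3 - <<'E'
from h import *
T=cam("top");S=cam("scene")
for a in((247,180),(250,181),(243,178)):print(meet(T,(272,180),S,a))
for z in(0.02,.05,.08,.12,.16,.2,.25):print(z,plane(T,272,180,z).round(3),plane(T,272,151,z).round(3))
i=cv2.imread("pics/scene0.png");cv2.imwrite("pics/hs.png",cv2.resize(i[80:220,190:330],None,fx=4,fy=4))
E
```

```text
(array([ 0.63121953, -0.30573827,  0.0917917 ]), np.float64(0.002923216890685017))
(array([ 0.6291869 , -0.30775801,  0.08863895]), np.float64(0.0033864228220235834))
(array([ 0.63355008, -0.30299937,  0.0984542 ]), np.float64(0.011310203116937896))
0.02 [ 0.639 -0.306  0.02 ] [ 0.713 -0.306  0.02 ]
0.05 [ 0.635 -0.306  0.05 ] [ 0.708 -0.306  0.05 ]
0.08 [ 0.632 -0.307  0.08 ] [ 0.702 -0.307  0.08 ]
0.12 [ 0.627 -0.307  0.12 ] [ 0.694 -0.307  0.12 ]
0.16 [ 0.622 -0.308  0.16 ] [ 0.687 -0.308  0.16 ]
0.2 [ 0.617 -0.308  0.2  ] [ 0.679 -0.308  0.2  ]
0.25 [ 0.611 -0.309  0.25 ] [ 0.67  -0.309  0.25 ]
```

View pics/hs.png

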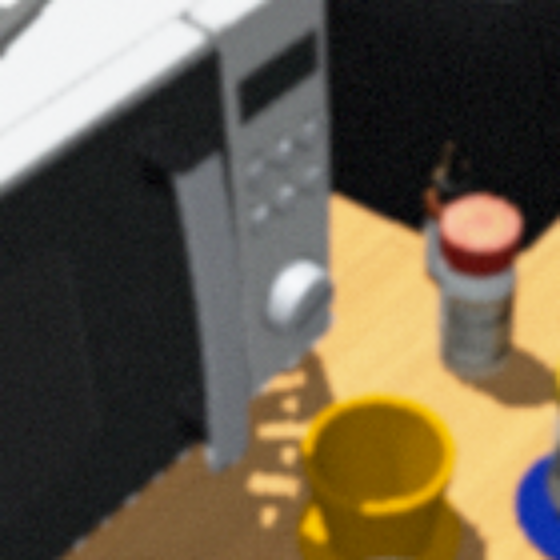

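The crop shows the handle's lower end at scene pixel (247,197), so it reaches out to about x = 0.63. The gripper body reaches 0.60, which clears it. I'll carry the filter over the yellow cup.

Emit:
step_arm(series=[[0.03,0.1,0,0,0,0],[0.045,0.15,0,0,0,0],[0.05,0.17,0,0,0,0],[0.05,0.17,0,0,0,0],[0.05,0.17,0,0,0,0],[0.05,0.17,0,0,0,0],[0.045,0.15,0,0,0,0],[0.03,0.1,0,0,0,0],[0.01,0.0325,0,0,0,0],[0,0,0,0,0,0],[0,0,0,0,0,0]])

```text
time: 7.42
tcp_pos: [0.5616, -0.3399, 0.2362]
orientation: [-3.14, 0.002, 0.002]
contact_force: [0.5, 0.9, -0.0]
gripper_width: 0.236
finger_force: 20.0
```

```bash
python3 - <<'E'
from h import *
c=cam("wrist","overcup");o=robot.observe();print(o["tcp_pos"],o["gripper_width"],o["contact_force"])
report(c,"yellow",(.072,.212,),1000)
report(cam("scene","s3"),"yellow",(.072,),1000)
T=cam("top");report(T,"blue",(.072,.005))
E
```

```text
[ 0.56161485 -0.33937958  0.23659444] 0.23419323449609603 [-0.23236252 -0.07584685 -0.91144425]
yellow [282.0, 167.1] 3110 0.072 ell [566.5, -341.7] [79.6, 94.6] rect [584.8, -342.6] [79.5, 57.4] 87.6
yellow [282.0, 167.1] 3110 0.212 ell [599.3, -341.2] [44.4, 52.8] rect [609.5, -341.7] [44.4, 32.1] 87.6
yellow [280.0, 233.9] 4465 0.072 ell [504.9, -339.9] [97.5, 111.5] rect [507.8, -340.2] [98.4, 98.7] 45.4
yellow [280.0, 233.9] 4465 0.212 ell [565.0, -340.2] [54.4, 62.3] rect [566.6, -340.4] [54.9, 55.1] 45.4
yellow [188.1, 338.2] 3363 0.072 ell [480.7, 22.8] [175.9, 201.2] rect [493.3, 18.6] [145.8, 168.8] 83.6
yellow [25.7, 404.0] 1569 0.072 ell [580.7, 217.7] [91.5, 130.9] rect [579.2, 230.0] [126.9, 55.2] 8.9
blue [214.7, 206.1] 412 0.072 ell [562.1, -171.1] [69.1, 87.2] rect [567.9, -160.9] [39.0, 92.9] 56.5
blue [214.7, 206.1] 412 0.005 ell [565.5, -161.4] [73.7, 93.0] rect [571.7, -150.5] [41.6, 99.0] 56.5
blue [185.3, 238.4] 867 0.072 ell [490.6, -99.9] [74.6, 93.9] rect [494.4, -95.4] [67.6, 89.4] 54.6
blue [185.3, 238.4] 867 0.005 ell [489.3, -85.5] [79.5, 100.1] rect [493.3, -80.6] [72.1, 95.4] 54.6
blue [254.4, 238.3] 552 0.072 ell [491.3, -263.8] [62.7, 63.9] rect [490.9, -264.0] [61.4, 61.2] 44.9
blue [254.4, 238.3] 552 0.005 ell [490.0, -260.2] [66.9, 68.2] rect [489.6, -260.4] [65.5, 65.3] 44.9
blue [2.8, 334.1] 157 0.072 ell [238.3, 309.0] [13.4, 21.7] rect [275.6, 328.4] [68.1, 21.1] 1.6
blue [2.8, 334.1] 157 0.005 ell [220.3, 350.6] [14.2, 23.1] rect [260.0, 371.2] [72.6, 22.5] 1.6
```

View pics/overcup.png

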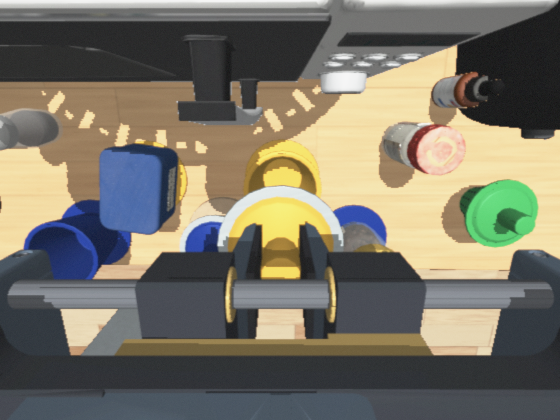

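The picture shows the cup mouth at (282,170) directly behind the held filter. The emptied blue cup is at (62,250) on the left and was not lifted. The cup and basket axes agree to about 1 mm in y, so I'll descend with a 1 mm correction.

Emit:
step_arm(series=[[0,0.005,0.06,0,0,0],[0,0,0.1,0,0,0],[0,0,0.12,0,0,0],[0,0,0.1,0,0,0],[0,0,0.06,0,0,0],[0,0,0.04,0,0,0],[0,0,0.04,0,0,0],[0,0,0.03,0,0,0],[0,0,0.03,0,0,0],[0,0,0.03,0,0,0],[0,0,0.02,0,0,0],[0,0,0,0,0,0]])

```text
time: 8.57
tcp_pos: [0.5619, -0.3415, 0.1103]
orientation: [-3.141, 0.001, 0.001]
contact_force: [-0.0, 1.2, -0.1]
gripper_width: 0.235
finger_force: 20.0
```

Emit:
step_arm(series=[[0,0,0.005,0,0,0],[0,0,0.005,0,0,0],[0,0,0.005,0,0,0],[0,0,0.005,0,0,0],[0,0,0,0,0,0]])

```text
time: 8.98
tcp_pos: [0.5624, -0.3417, 0.1072]
orientation: [3.141, -0.002, 0.002]
contact_force: [1.4, 0.7, -0.7]
gripper_width: 0.236
finger_force: 20.0
```

Emit:
step_arm(series=[[0,0,0.005,0,0,0],[0,0,0.005,0,0,0],[0,0,0,0,0,0]])

```text
time: 9.23
tcp_pos: [0.5626, -0.3417, 0.1069]
orientation: [3.141, -0.001, 0.003]
contact_force: [-0.6, 1.8, 6.8]
gripper_width: 0.233
finger_force: 20.0
```

Emit:
step_arm(series=[[0,0,0,0,0,0],[0,0,0,0,0,0],[0,0,0,0,0,0],[0,0,0,0,0,0],[0,0,0,0,0,0],[0,0,-0.05,0,0,0],[0,0,-0.1,0,0,0],[0,0,-0.15,0,0,0],[0,0,-0.2,0,0,0],[0,0,-0.15,0,0,0],[0,0,-0.05,0,0,0],[0,0,0,0,0,0]], hand=0.4)

```text
time: 10.23
tcp_pos: [0.5633, -0.3424, 0.2492]
orientation: [3.137, -0.001, 0.01]
contact_force: [1.1, -0.7, 0.8]
gripper_width: 0.699
finger_force: 0.0
```

Emit:
step_arm(series=[[-0.07,-0.08,0,0,0,0],[-0.08,-0.08,0,0,0,0],[-0.08,-0.08,0,0,0,0],[-0.07,-0.08,0,0,0,0],[-0.03,-0.06,0,0,0,0],[-0.02,0,0,0,0,0],[0,0,0,0,0,0]])

```text
time: 10.82
tcp_pos: [0.4909, -0.2651, 0.2437]
orientation: [-3.141, 0.0, 0.004]
contact_force: [0.5, -0.3, -0.2]
gripper_width: 0.701
finger_force: 0.0
```

```bash
python3 - <<'E'
from h import *
c=cam("wrist","w5");o=robot.observe();print(o["tcp_pos"],o["gripper_width"],o["contact_force"])
report(c,"yellow",(.072,.082,),1000);report(c,"blue",(.067,.072),1000)
T=cam("top");report(T,"yellow",(.082,))
E
```

```text
[ 0.49166646 -0.26575976  0.24391359] 0.6993905274198555 [ 0.50677931 -0.25207504 -0.69202226]
yellow [359.3, 122.5] 3312 0.072 ell [558.5, -342.9] [65.8, 66.1] rect [558.5, -343.1] [65.0, 66.0] 44.9
yellow [359.3, 122.5] 3312 0.082 ell [558.9, -340.5] [63.8, 64.1] rect [558.8, -340.7] [63.0, 63.9] 44.9
blue [164.6, 154.3] 11647 0.067 ell [526.2, -141.2] [107.6, 201.0] rect [522.6, -145.0] [92.0, 200.3] 43.3
blue [164.6, 154.3] 11647 0.072 ell [526.9, -143.1] [106.0, 197.9] rect [523.4, -146.8] [90.6, 197.2] 43.3
blue [401.9, 177.8] 1814 0.067 ell [494.7, -405.0] [73.7, 74.6] rect [497.2, -399.1] [61.0, 74.5] 66.5
blue [401.9, 177.8] 1814 0.072 ell [495.8, -402.9] [72.6, 73.5] rect [498.3, -397.1] [60.0, 73.3] 66.5
blue [280.4, 185.2] 2763 0.067 ell [492.3, -265.6] [63.6, 63.8] rect [492.5, -265.8] [63.0, 63.3] 90.0
blue [280.4, 185.2] 2763 0.072 ell [493.5, -265.6] [62.6, 62.9] rect [493.7, -265.8] [62.1, 62.3] 90.0
yellow [285.8, 209.0] 533 0.082 ell [559.1, -339.7] [64.1, 64.7] rect [562.3, -339.2] [58.1, 64.4] 10.4
yellow [325.5, 242.3] 508 0.082 ell [481.2, -434.2] [59.3, 61.2] rect [482.1, -434.2] [59.9, 57.3] 89.8
```

View pics/w5.png

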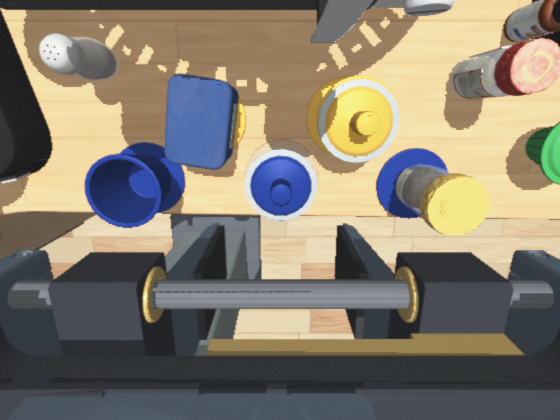

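The filter is home in the yellow cup: its flange ring at (358,120) lies concentric and level on the rim. The infuser at (280,185) is directly under the tool, and the empty blue cup is at (124,188). I'll grip the infuser.

Emit:
step_arm(series=[[0.005,0,0.08,0,0,0],[0,0,0.15,0,0,0],[0,0,0.15,0,0,0],[0,0,0.15,0,0,0],[0,0,0.1,0,0,0],[0,0,0.08,0,0,0],[0,0,0.055,0,0,0],[0,0,0,0,0,0]])

```text
time: 11.58
tcp_pos: [0.4919, -0.2655, 0.0886]
orientation: [-3.139, 0.002, 0.008]
contact_force: [-0.2, 1.0, -0.7]
gripper_width: 0.699
finger_force: 0.0
```

Emit:
step_arm(series=[[0,0,0,0,0,0],[0,0,0,0,0,0],[0,0,0,0,0,0],[0,0,0,0,0,0],[0,0,0,0,0,0],[0,0,0,0,0,0],[0,0,0,0,0,0],[0,0,0,0,0,0],[0,0,0,0,0,0],[0,0,0,0,0,0],[0,0,0,0,0,0],[0,0,0,0,0,0]], hand=-1, newtons=20)

```text
time: 12.58
tcp_pos: [0.4933, -0.2656, 0.0923]
orientation: [3.141, -0.001, 0.001]
contact_force: [-0.2, -0.1, 4.8]
gripper_width: 0.234
finger_force: 20.0
```

Emit:
step_arm(series=[[0,0,-0.03,0,0,0],[0,0,-0.06,0,0,0],[0,0,-0.1,0,0,0],[0,0,-0.12,0,0,0],[0,0,-0.12,0,0,0],[0,0,-0.1,0,0,0],[0,0,-0.07,0,0,0],[0,0,0,0,0,0]])

```text
time: 13.25
tcp_pos: [0.4944, -0.2664, 0.2152]
orientation: [3.138, -0.001, 0.009]
contact_force: [0.7, 0.1, -0.7]
gripper_width: 0.235
finger_force: 20.0
```

Emit:
step_arm(series=[[0,-0.07,0,0,0,0],[-0.005,-0.12,0,0,0,0],[-0.005,-0.15,0,0,0,0],[-0.005,-0.15,0,0,0,0],[-0.005,-0.15,0,0,0,0],[0,-0.12,0,0,0,0],[0,-0.07,0,0,0,0],[0,0,0,0,0,0],[0,0,0,0,0,0]])

```text
time: 14.0
tcp_pos: [0.4883, -0.0985, 0.2107]
orientation: [-3.141, -0.002, 0.004]
contact_force: [-0.8, -0.2, -0.8]
gripper_width: 0.237
finger_force: 20.0
```

```bash
python3 - <<'E'
from h import *
c=cam("wrist","w6");o=robot.observe();print(o["tcp_pos"],o["gripper_width"],o["contact_force"])
report(c,"blue",(.072,.067+o["tcp_pos"][2]-.0923),1000)
E
```

```text
[ 0.48854225 -0.09927617  0.21089933] 0.23477418015378407 [-0.51148719 -0.27472027 -0.53627104]
blue [367.0, 118.8] 7140 0.072 ell [558.2, -177.4] [83.1, 97.7] rect [557.8, -175.3] [67.2, 86.0] 81.5
blue [367.0, 118.8] 7140 0.1855993253160499 ell [561.9, -146.7] [50.7, 59.6] rect [561.6, -145.5] [41.0, 52.5] 81.5
blue [279.5, 168.1] 2712 0.072 ell [493.5, -98.3] [76.8, 90.6] rect [513.6, -97.9] [48.4, 76.9] 0.8
blue [279.5, 168.1] 2712 0.1855993253160499 ell [522.4, -98.5] [46.8, 55.3] rect [534.7, -98.3] [29.5, 46.9] 0.8
blue [543.1, 194.7] 1464 0.072 ell [490.1, -357.2] [46.8, 63.6] rect [487.7, -348.5] [62.9, 30.6] 13.9
blue [543.1, 194.7] 1464 0.1855993253160499 ell [520.4, -256.5] [28.6, 38.8] rect [518.9, -251.1] [38.4, 18.6] 13.9
blue [279.8, 232.3] 4719 0.072 ell [443.8, -98.7] [91.8, 102.6] rect [446.3, -99.3] [93.5, 91.2] 47.1
blue [279.8, 232.3] 4719 0.1855993253160499 ell [492.1, -98.8] [56.0, 62.6] rect [493.6, -99.1] [57.1, 55.7] 47.1
```

View pics/w6.png

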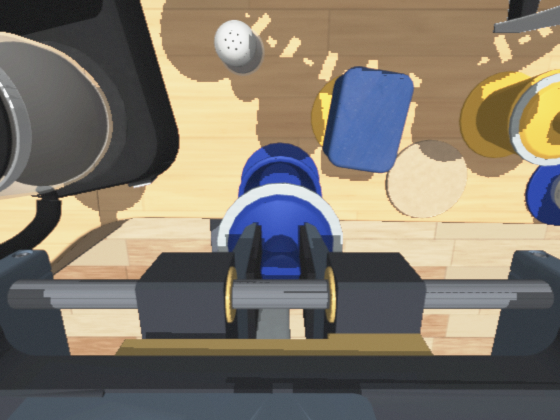

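Here the blue cup mouth at (280,175) lines up with the held infuser at (280,232), and the bare mat is at (427,178). I'll lower it in.

Emit:
step_arm(series=[[0.003,0,0.06,0,0,0],[0,0,0.1,0,0,0],[0,0,0.1,0,0,0],[0,0,0.06,0,0,0],[0,0,0.05,0,0,0],[0,0,0.04,0,0,0],[0,0,0.03,0,0,0],[0,0,0.03,0,0,0],[0,0,0.02,0,0,0],[0,0,0.01,0,0,0],[0,0,0,0,0,0]])

```text
time: 14.97
tcp_pos: [0.4898, -0.0996, 0.1118]
orientation: [3.142, -0.001, -0.0]
contact_force: [0.1, -0.3, -0.2]
gripper_width: 0.231
finger_force: 20.0
```

Emit:
step_arm(series=[[0,0,0.005,0,0,0],[0,0,0.005,0,0,0],[0,0,0.005,0,0,0],[0,0,0,0,0,0]])

```text
time: 15.3
tcp_pos: [0.4898, -0.0995, 0.109]
orientation: [3.141, -0.001, 0.0]
contact_force: [-0.8, 1.3, -1.3]
gripper_width: 0.233
finger_force: 20.0
```

Emit:
step_arm(series=[[0,0,0.005,0,0,0],[0,0,0.005,0,0,0],[0,0,0.005,0,0,0],[0,0,0,0,0,0]])

```text
time: 15.63
tcp_pos: [0.49, -0.0995, 0.1072]
orientation: [3.142, -0.001, 0.001]
contact_force: [-2.6, 0.1, 8.5]
gripper_width: 0.239
finger_force: 20.0
```

Emit:
step_arm(series=[[0,0,0,0,0,0],[0,0,0,0,0,0],[0,0,0,0,0,0],[0,0,0,0,0,0],[0,0,0,0,0,0],[0,0,-0.05,0,0,0],[0,0,-0.1,0,0,0],[0,0,-0.15,0,0,0],[0,0,-0.2,0,0,0],[0,0,-0.15,0,0,0],[0,0,-0.08,0,0,0],[0,0,0,0,0,0]], hand=0.3)

```text
time: 16.63
tcp_pos: [0.492, -0.1, 0.2569]
orientation: [3.139, -0.001, 0.015]
contact_force: [0.7, -0.5, 0.0]
gripper_width: 0.649
finger_force: 0.0
```

Emit:
step_arm(series=[[0.06,0.08,0,0,0,0],[0.08,0.1,0,0,0,0],[0.08,0.1,0,0,0,0],[0.075,0.08,0,0,0,0],[0.04,0.0475,0,0,0,0.0245],[0,0,0,0,0,0.0245],[0,0,0,0,0,0],[0,0,0,0,0,0]], hand=1)

```text
time: 17.3
tcp_pos: [0.5561, -0.1809, 0.2508]
orientation: [-3.132, 0.24, 0.004]
contact_force: [0.3, -0.3, -0.1]
gripper_width: 0.997
finger_force: 0.0
```

```bash
python3 - <<'E'
from h import *
c=cam("wrist","w7");o=robot.observe();print(o["tcp_pos"],o["orientation"],o["gripper_width"],o["contact_force"])
report(c,"blue",(.067,.082),1000);report(c,"yellow",(.005,),150)
T=cam("top","t7");report(T,"blue",(.067,.082));report(T,"yellow",(.005,.082),60)
E
```

```text
[ 0.55613171 -0.18080848  0.25115055] [-3.13195480e+00  2.39884589e-01  2.69405245e-03] 0.9962617242171568 [-0.09578105 -0.18345713  0.14379292]
blue [268.4, 189.9] 5783 0.067 ell [544.3, -152.5] [104.1, 155.4] rect [542.2, -162.6] [92.3, 145.8] 41.6
blue [268.4, 189.9] 5783 0.082 ell [548.3, -154.4] [99.4, 148.4] rect [546.3, -164.0] [88.2, 139.3] 41.6
blue [470.0, 198.3] 1653 0.067 ell [504.7, -394.1] [74.6, 75.0] rect [507.4, -389.3] [62.7, 74.8] 61.3
blue [470.0, 198.3] 1653 0.082 ell [510.5, -385.1] [71.3, 71.7] rect [513.0, -380.5] [59.9, 71.5] 61.3
blue [222.2, 255.0] 1940 0.067 ell [482.7, -99.7] [60.6, 69.3] rect [484.6, -104.6] [52.9, 62.2] 81.3
blue [222.2, 255.0] 1940 0.082 ell [489.5, -103.9] [57.9, 66.2] rect [491.2, -108.5] [50.5, 59.4] 81.3
yellow [393.7, 142.6] 2033 0.005 ell [557.9, -354.6] [95.7, 122.3] rect [574.3, -341.3] [72.4, 107.1] 39.7
yellow [433.1, 161.4] 3099 0.005 ell [542.4, -374.0] [79.1, 79.2] rect [542.3, -374.1] [77.8, 78.5] 87.5
yellow [246.5, 168.9] 267 0.005 ell [565.4, -163.7] [60.5, 77.6] rect [573.4, -142.2] [15.0, 66.4] 70.0
yellow [519.7, 21
[... 612 characters left out ...]
0 0.082 ell [247.2, 303.6] [16.6, 21.6] rect [276.8, 321.9] [65.0, 20.9] 1.6
yellow [278.0, 209.5] 111 0.005 ell [562.3, -339.4] [91.1, 92.2] rect [563.7, -330.8] [74.0, 91.4] 81.3
yellow [278.0, 209.5] 111 0.082 ell [558.7, -337.9] [84.6, 85.6] rect [559.9, -329.9] [68.7, 84.9] 81.3
yellow [285.9, 210.0] 583 0.005 ell [562.6, -341.3] [69.0, 70.3] rect [562.7, -341.7] [67.2, 67.2] 89.8
yellow [285.9, 210.0] 583 0.082 ell [558.9, -339.7] [64.1, 65.3] rect [559.0, -340.0] [62.4, 62.4] 89.8
yellow [325.5, 242.3] 509 0.005 ell [478.9, -443.0] [63.8, 66.0] rect [479.9, -443.1] [64.5, 61.7] 89.8
yellow [325.5, 242.3] 509 0.082 ell [481.2, -434.2] [59.3, 61.3] rect [482.1, -434.2] [59.9, 57.3] 89.8
```

View pics/w7.png

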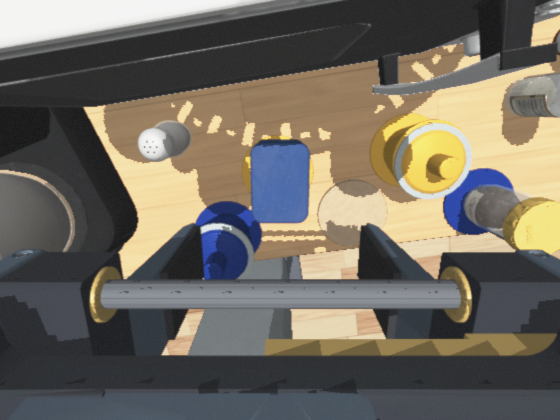

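The tin at (280,180) is square to the tool at this yaw, the mat is free at (352,214), and the infuser sits in the blue cup at (222,255). I'll move the jar first, since it is round and fits on the mat.

Emit:
step_arm(series=[[0,0,0,0,0,-0.0245],[0,0,0,0,0,-0.0245],[-0.04,0.14,0,0,0,0],[-0.05,0.17,0,0,0,0],[-0.05,0.17,0,0,0,0],[-0.05,0.17,0,0,0,0],[-0.05,0.17,0,0,0,0],[-0.05,0.17,0,0,0,0],[-0.0475,0.16,0,0,0,0],[-0.03,0.0975,0,0,0,0],[0,0,0,0,0,0],[0,0,0,0,0,0]])

```text
time: 18.4
tcp_pos: [0.4824, -0.4308, 0.2517]
orientation: [-3.141, 0.003, 0.0]
contact_force: [0.5, 1.2, -0.2]
gripper_width: 0.998
finger_force: 0.0
```

```bash
python3 - <<'E'
from h import *
c=cam("wrist","w8");o=robot.observe();print(o["tcp_pos"],o["orientation"])
report(c,"yellow",(.082,.11),1000);report(c,"blue",(.005,),500)
T=cam("top","t8");report(T,"blue",(.067,.082))
E
```

```text
[ 0.48287461 -0.42987117  0.25181899] [-3.14058845e+00  7.96655747e-04  1.31541723e-04]
yellow [224.0, 100.1] 1125 0.082 ell [562.5, -351.5] [77.4, 90.6] rect [572.3, -362.7] [85.4, 54.4] 42.0
yellow [224.0, 100.1] 1125 0.11 ell [562.4, -358.5] [70.7, 82.8] rect [571.4, -368.7] [78.0, 49.6] 42.0
yellow [190.8, 112.4] 3475 0.082 ell [558.8, -343.9] [63.9, 64.1] rect [559.1, -344.0] [63.8, 62.9] 42.8
yellow [190.8, 112.4] 3475 0.11 ell [559.0, -351.5] [58.4, 58.5] rect [559.3, -351.6] [58.2, 57.4] 42.8
yellow [283.1, 194.3] 2862 0.082 ell [476.0, -434.0] [63.3, 65.8] rect [476.1, -434.3] [64.6, 63.2] 42.9
yellow [283.1, 194.3] 2862 0.11 ell [483.4, -433.8] [57.8, 60.0] rect [483.5, -434.1] [59.0, 57.7] 42.9
blue [40.9, 130.8] 9047 0.005 ell [533.2, -137.9] [128.2, 200.4] rect [514.6, -141.6] [119.7, 186.4] 77.5
blue [280.5, 160.1] 1372 0.005 ell [480.6, -433.1] [87.7, 88.4] rect [493.7, -432.0] [61.2, 88.0] 4.6
blue [220.0, 211.4] 923 0.067 ell [556.2, -179.7] [89.4, 94.8] rect [556.9, -180.2] [64.7, 87.9] 80.7
blue [220.0, 211.4] 923 0.082 ell [555.5, -181.7] [88.1, 93.4] rect [556.2, -182.2] [63.8, 86.6] 80.7
blue [200.9, 239.0] 204 0.067 ell [488.4, -108.9] [83.2, 83.8] rect [489.6, -125.6] [83.4, 47.9] 5.5
blue [200.9, 239.0] 204 0.082 ell [488.8, -112.0] [82.0, 82.6] rect [489.9, -128.5] [82.2, 47.2] 5.5
blue [184.9, 240.1] 570 0.067 ell [487.6, -95.5] [63.7, 65.3] rect [487.2, -95.1] [61.8, 62.8] 45.1
blue [184.9, 240.1] 570 0.082 ell [488.0, -98.8] [62.8, 64.4] rect [487.5, -98.4] [60.9, 61.8] 45.1
blue [2.9, 334.1] 158 0.067 ell [233.8, 310.3] [16.0, 26.3] rect [273.3, 331.5] [70.6, 21.2] 1.6
blue [2.9, 334.1] 158 0.082 ell [237.8, 301.0] [15.8, 25.9] rect [276.9, 321.9] [69.6, 20.9] 1.6
```

Emit:
step_arm(series=[[0.005,0,0.08,0,0,0],[0,0,0.13,0,0,0],[0,0,0.15,0,0,0],[0,0,0.15,0,0,0],[0,0,0.13,0,0,0],[0,0,0.1,0,0,0],[0,0,0.06,0,0,0],[0,0,0.043,0,0,0],[0,0,0,0,0,0]])

```text
time: 19.25
tcp_pos: [0.4839, -0.4292, 0.0822]
orientation: [-3.14, -0.001, 0.003]
contact_force: [-0.8, -0.4, -0.5]
gripper_width: 0.995
finger_force: 0.0
```

Emit:
step_arm(series=[[0,0,0,0,0,0],[0,0,0,0,0,0],[0,0,0,0,0,0],[0,0,0,0,0,0],[0,0,0,0,0,0],[0,0,0,0,0,0],[0,0,0,0,0,0],[0,0,0,0,0,0],[0,0,0,0,0,0],[0,0,0,0,0,0]], hand=-1, newtons=30)

```text
time: 20.08
tcp_pos: [0.4844, -0.4312, 0.0841]
orientation: [3.14, -0.001, 0.002]
contact_force: [-0.2, -1.4, 5.1]
gripper_width: 0.636
finger_force: 30.0
```

Emit:
step_arm(series=[[0,0,-0.03,0,0,0],[0,0,-0.06,0,0,0],[0,0,-0.1,0,0,0],[0,0,-0.12,0,0,0],[0,0,-0.12,0,0,0],[0,0,-0.1,0,0,0],[0,0,-0.07,0,0,0],[0,0,0,0,0,0]])

```text
time: 20.75
tcp_pos: [0.4851, -0.4312, 0.2071]
orientation: [3.138, -0.001, 0.007]
contact_force: [1.1, 0.3, -2.1]
gripper_width: 0.636
finger_force: 30.0
```

Emit:
step_arm(series=[[0.005,-0.07,0,0,0,0],[0.005,-0.12,0,0,0,0],[0.005,-0.15,0,0,0,0],[0,-0.15,0,0,0,0],[0,-0.14,0,0,0,0],[0,-0.12,0,0,0,0],[0,-0.07,0,0,0,0],[0,0,0,0,0,0],[0,0,0,0,0,0]])

```text
time: 21.5
tcp_pos: [0.4869, -0.2659, 0.2027]
orientation: [3.142, 0.001, -0.002]
contact_force: [0.9, -0.4, -2.5]
gripper_width: 0.635
finger_force: 30.0
```

Emit:
step_arm(series=[[0,0,0.06,0,0,0],[0,0,0.1,0,0,0],[0,0,0.1,0,0,0],[0,0,0.1,0,0,0],[0,0,0.08,0,0,0],[0,0,0.06,0,0,0],[0,0,0.03,0,0,0],[0,0,0.02,0,0,0],[0,0,0,0,0,0],[0,0,0,0,0,0]])

```text
time: 22.33
tcp_pos: [0.4875, -0.2672, 0.0937]
orientation: [3.141, -0.002, 0.001]
contact_force: [0.7, 0.7, -2.8]
gripper_width: 0.636
finger_force: 30.0
```

Emit:
step_arm(series=[[0,0,0.01,0,0,0],[0,0,0.01,0,0,0],[0,0,0.005,0,0,0],[0,0,0.003,0,0,0],[0,0,0,0,0,0]])

```text
time: 22.75
tcp_pos: [0.4874, -0.2666, 0.0882]
orientation: [3.141, -0.001, 0.001]
contact_force: [0.1, 0.5, -1.2]
gripper_width: 0.634
finger_force: 30.0
```

Emit:
step_arm(series=[[0,0,0.005,0,0,0],[0,0,0.003,0,0,0],[0,0,0,0,0,0]])

```text
time: 23.0
tcp_pos: [0.488, -0.2667, 0.0881]
orientation: [3.141, -0.002, 0.004]
contact_force: [-1.3, 1.2, 8.1]
gripper_width: 0.635
finger_force: 30.0
```

Emit:
step_arm(series=[[0,0,0,0,0,0],[0,0,0,0,0,0],[0,0,0,0,0,0],[0,0,-0.04,0,0,0],[0,0,-0.1,0,0,0],[0,0,-0.17,0,0,0],[0,0,-0.2,0,0,0],[0,0,-0.17,0,0,0],[0,0,-0.08,0,0,0],[0,0,0,0,0,0]], hand=0.66)

```text
time: 23.83
tcp_pos: [0.4892, -0.2677, 0.2434]
orientation: [3.136, -0.001, 0.014]
contact_force: [0.5, 0.2, 0.1]
gripper_width: 0.828
finger_force: 0.0
```

Emit:
step_arm(series=[[0.06,-0.08,0,0,0,0],[0.08,-0.1,0,0,0,0],[0.08,-0.1,0,0,0,0],[0.08,-0.1,0,0,0,0],[0.0475,-0.0485,0,0,0,0],[0,0,0,0,0,0.0245],[0,0,0,0,0,0.0245],[0,0,0,0,0,0],[0,0,0,0,0,0]], hand=1)

```text
time: 24.58
tcp_pos: [0.5563, -0.181, 0.2374]
orientation: [-3.132, 0.24, 0.002]
contact_force: [-1.0, -0.8, -0.3]
gripper_width: 0.999
finger_force: 0.0
```

```bash
python3 - <<'E'
from h import *
c=cam("wrist","w9");o=robot.observe();print(o["tcp_pos"],o["orientation"])
# tin top alone: cut away the cup at the left by world position
for s,ce,m in blobs(c,"blue",1500):
    v,u=np.nonzero(m); P=np.array([plane(c,a,b,.067)[:2] for a,b in zip(u,v)])
    k=(P[:,0]>.52) if P[:,0].max()>.58 else None
    if k is None: continue
    m2=np.zeros_like(m); m2[v[k],u[k]]=1
    w=P[k]*1000; s_=np.array([.153,.988])@w.T
    print("short extent",np.percentile(s_,[1,99])," tcp",np.array([.153,.988])@o["tcp_pos"][:2]*1000, "x max",w[:,0].max())
report(c,"yellow",(.114,),500)
report(cam("top","t9"),"yellow",(.114,),300)
E
```

```text
[ 0.55632542 -0.18116281  0.23760738] [ 3.13236095e+00 -2.40534262e-01 -1.75979585e-03]
short extent [-122.85528142   -8.81010546]  tcp -93.87107207617149 x max 606.7442615155925
yellow [397.6, 144.2] 2233 0.114 ell [579.5, -309.2] [68.7, 88.5] rect [591.1, -300.2] [52.9, 77.7] 38.3
yellow [439.0, 163.8] 3355 0.114 ell [567.9, -323.9] [57.2, 57.3] rect [567.8, -323.8] [57.0, 56.4] 81.2
yellow [285.9, 210.0] 583 0.114 ell [557.4, -339.0] [62.0, 63.2] rect [557.5, -339.3] [60.4, 60.4] 89.8
yellow [255.1, 241.4] 511 0.114 ell [484.8, -267.7] [57.7, 59.2] rect [484.8, -267.4] [55.4, 57.7] 89.9
```

Emit:
step_arm(series=[[0,0,0.08,0,0,0],[0,0,0.14,0,0,0],[0,0,0.15,0,0,0],[0,0,0.15,0,0,0],[0,0,0.14,0,0,0],[0,0,0.1,0,0,0],[0,0,0.06,0,0,0],[0,0,0.04,0,0,0],[0,0,0.02,0,0,0],[0,0,0,0,0,0]])

```text
time: 25.52
tcp_pos: [0.5565, -0.1811, 0.0617]
orientation: [-3.132, 0.243, 0.001]
contact_force: [0.1, 0.5, -0.3]
gripper_width: 0.999
finger_force: 0.0
```

Emit:
step_arm(series=[[0,0,0,0,0,0],[0,0,0,0,0,0],[0,0,0,0,0,0],[0,0,0,0,0,0],[0,0,0,0,0,0],[0,0,0,0,0,0],[0,0,0,0,0,0],[0,0,0,0,0,0],[0,0,0,0,0,0],[0,0,0,0,0,0]], hand=-1, newtons=25)

```text
time: 26.35
tcp_pos: [0.5571, -0.181, 0.0629]
orientation: [3.132, -0.243, 0.002]
contact_force: [-1.1, 0.9, 5.5]
gripper_width: 0.709
finger_force: 25.0
```

Emit:
step_arm(series=[[0,0,-0.03,0,0,0],[0,0,-0.06,0,0,0],[0,0,-0.1,0,0,0],[0,0,-0.14,0,0,0],[0,0,-0.15,0,0,0],[0,0,-0.14,0,0,0],[0,0,-0.1,0,0,0],[0,0,-0.04,0,0,0],[0,0,0,0,0,0],[0,0,0,0,0,-0.0245],[0,0,0,0,0,-0.0245],[0,0,0,0,0,0]])

```text
time: 27.35
tcp_pos: [0.5556, -0.1806, 0.2119]
orientation: [-3.14, -0.001, 0.006]
contact_force: [-0.2, 0.7, -0.6]
gripper_width: 0.706
finger_force: 25.0
```

Emit:
step_arm(series=[[-0.025,0.08,0,0,0,0],[-0.04,0.13,0,0,0,0],[-0.05,0.16,0,0,0,0],[-0.05,0.17,0,0,0,0],[-0.05,0.17,0,0,0,0],[-0.05,0.17,0,0,0,0],[-0.05,0.16,0,0,0,0],[-0.04,0.13,0,0,0,0],[-0.0275,0.0775,0,0,0,0],[0,0,0,0,0,0],[0,0,0,0,0,0]])

```text
time: 28.27
tcp_pos: [0.4795, -0.4301, 0.2128]
orientation: [-3.139, 0.005, 0.002]
contact_force: [0.4, 0.0, -0.2]
gripper_width: 0.708
finger_force: 25.0
```

```bash
python3 - <<'E'
from h import *
c=cam("wrist","w10");o=robot.observe();print(o["tcp_pos"],o["orientation"],o["contact_force"],o["gripper_width"])
report(c,"blue",(.005,o["tcp_pos"][2]+.0041),500)
report(c,"yellow",(.082,.114),500)
T=cam("top","t10");report(T,"yellow",(.005,),60);report(T,"blue",(.005,o["tcp_pos"][2]+.0041),60)
E
```

```text
[ 0.47996802 -0.4293268   0.21314582] [-3.13939744e+00  2.54025146e-03  1.64958571e-03] [ 0.43245959 -0.01472471 -0.91738574] 0.7083602303553271
blue [14.6, 178.5] 2022 0.005 ell [487.0, -102.5] [86.9, 88.4] rect [481.1, -125.2] [39.8, 88.2] 75.9
blue [14.6, 178.5] 2022 0.2172458152385909 ell [529.2, -296.0] [35.7, 36.4] rect [526.8, -305.3] [16.4, 36.3] 75.9
blue [280.4, 218.8] 14244 0.005 ell [398.9, -429.5] [159.7, 249.6] rect [439.1, -429.6] [152.3, 170.5] 89.9
blue [280.4, 218.8] 14244 0.2172458152385909 ell [493.0, -430.5] [65.7, 102.7] rect [509.5, -430.5] [62.7, 70.1] 89.9
blue [279.6, 322.3] 2784 0.005 ell [289.1, -429.5] [59.7, 155.5] rect [287.4, -429.2] [147.6, 42.0] 89.9
blue [279.6, 322.3] 2784 0.2172458152385909 ell [447.8, -430.4] [24.5, 63.9] rect [447.1, -430.3] [60.7, 17.3] 89.9
yellow [218.6, 97.3] 1446 0.082 ell [562.2, -352.1] [76.2, 91.3] rect [571.3, -361.7] [86.1, 55.9] 44.5
yellow [218.6, 97.3] 1446 0.114 ell [561.8, -361.0] [67.6, 81.0] rect [569.9, -369.5] [76.4, 49.6] 44.5
yellow [50.3, 107.8] 5785 0.082 ell [560.0, -233.5] [71.7, 72.4] rect [559.9, -233.
[... 893 characters left out ...]
82.1, -261.7] [64.7, 66.0] rect [481.9, -261.6] [61.7, 64.1] 89.9
blue [200.9, 239.0] 205 0.005 ell [487.1, -96.2] [88.3, 88.9] rect [488.3, -113.9] [88.5, 50.8] 5.5
blue [200.9, 239.0] 205 0.2172458152385909 ell [491.7, -139.9] [70.9, 71.4] rect [492.7, -154.1] [71.1, 40.8] 5.5
blue [184.9, 240.1] 569 0.005 ell [486.1, -81.8] [67.4, 69.2] rect [485.7, -81.5] [65.5, 66.6] 45.1
blue [184.9, 240.1] 569 0.2172458152385909 ell [491.0, -128.3] [54.1, 55.6] rect [490.6, -128.1] [52.6, 53.5] 45.1
blue [2.9, 334.0] 158 0.005 ell [227.5, 353.7] [11.9, 15.0] rect [260.1, 371.2] [72.5, 22.5] 1.6
blue [2.9, 334.0] 158 0.2172458152385909 ell [283.2, 221.5] [9.5, 12.0] rect [309.4, 235.5] [58.3, 18.1] 1.6
```

View pics/w10.png

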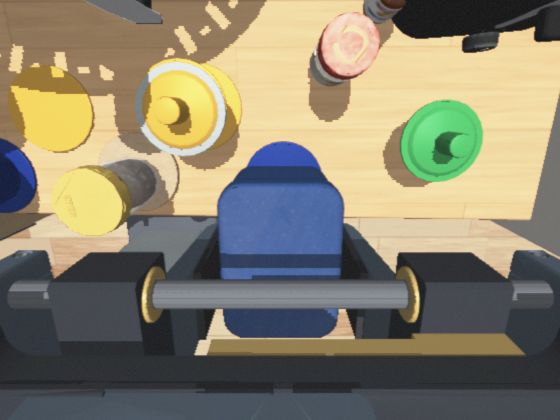

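The tin at (280,250) is held square. The blue coaster's edge is visible beyond it at (283,155), the yellow coaster is bare at (52,110), and the jar stands on the mat at (92,200).

```bash
python3 - <<'E'
from h import *
c=cam("wrist");z=robot.observe()["tcp_pos"][2]+.0041
for r in(180,183,185,187,336,338):print(r,plane(c,280,r,z)[0].round(4))
g=cv2.cvtColor(c["image"],cv2.COLOR_RGB2GRAY)[150:200,265:300].mean(1);print(g.round().astype(int))
E
```

```text
180 0.5274
183 0.526
185 0.525
187 0.524
336 0.4392
338 0.4379
[ 89  89  88  88  88  88  88  87  87  87  87  87  87  86  86  83  66  60
  59  59  59  59  59  60  60  59  59  59  57  58  60  61  65  76  87  93
 100 107 110 111 110 110 109 108 108 108 107 107 108 109]
```

Emit:
step_arm(series=[[-0.008,0.002,0.06,0,0,0],[0,0,0.12,0,0,0],[0,0,0.14,0,0,0],[0,0,0.14,0,0,0],[0,0,0.1,0,0,0],[0,0,0.07,0,0,0],[0,0,0.05,0,0,0],[0,0,0.03,0,0,0],[0,0,0.02,0,0,0],[0,0,0,0,0,0]])

```text
time: 29.25
tcp_pos: [0.4787, -0.4303, 0.0681]
orientation: [-3.141, 0.001, 0.0]
contact_force: [-0.5, -0.7, -0.8]
gripper_width: 0.702
finger_force: 25.0
```

Emit:
step_arm(series=[[0,0,0.005,0,0,0],[0,0,0.005,0,0,0],[0,0,0.005,0,0,0],[0,0,0,0,0,0]])

```text
time: 29.58
tcp_pos: [0.4785, -0.4309, 0.0656]
orientation: [3.141, -0.002, 0.001]
contact_force: [1.1, 0.1, -1.0]
gripper_width: 0.706
finger_force: 25.0
```

Emit:
step_arm(series=[[0,0,0.005,0,0,0],[0,0,0.005,0,0,0],[0,0,0.004,0,0,0],[0,0,0,0,0,0]])

```text
time: 29.92
tcp_pos: [0.4784, -0.4309, 0.0629]
orientation: [3.141, -0.001, 0.0]
contact_force: [-0.9, 0.6, 3.3]
gripper_width: 0.707
finger_force: 25.0
```

Emit:
step_arm(series=[[0,0,0,0,0,0],[0,0,0,0,0,0],[0,0,0,0,0,0],[0,0,0,0,0,0],[0,0,-0.04,0,0,0],[0,0,-0.1,0,0,0],[0,0,-0.17,0,0,0],[0,0,-0.2,0,0,0],[0,0,-0.2,0,0,0],[0,0,-0.15,0,0,0],[0,0,-0.06,0,0,0],[0,0,0,0,0,0]], hand=0.9)

```text
time: 30.92
tcp_pos: [0.4798, -0.432, 0.2516]
orientation: [3.135, -0.001, 0.011]
contact_force: [1.2, 0.7, 0.6]
gripper_width: 0.947
finger_force: 0.0
```

Emit:
step_arm(series=[[0.01,-0.08,0,0,0,0],[0.01,-0.13,0,0,0,0],[0.01,-0.16,0,0,0,0],[0.01,-0.16,0,0,0,0],[0.005,-0.14,0,0,0,0],[0,-0.1,0,0,0,0],[0,-0.05,0,0,0,0],[0,0,0,0,0,0],[0,0,0,0,0,0]], hand=0.66)

```text
time: 31.67
tcp_pos: [0.4873, -0.2665, 0.2456]
orientation: [3.142, 0.0, -0.002]
contact_force: [0.4, -0.4, 0.6]
gripper_width: 0.826
finger_force: 0.0
```

```bash
python3 - <<'E'
from h import *
c=cam("wrist","w11");o=robot.observe();print(o["tcp_pos"],o["orientation"],o["contact_force"],o["gripper_width"])
print("jar/yellow");report(c,"yellow",(.005,.114),400)
print("blue");report(c,"blue",(.005,.067),400)
T=cam("top","t11");print("top");report(T,"yellow",(.005,.114),60);report(T,"blue",(.005,.067),60)
E
```

```text
[ 0.48742846 -0.2672356   0.24571944] [ 3.14131029e+00 -1.34953548e-03 -1.40454057e-03] [-0.09335091 -0.82588289 -0.49087545] 0.831028287994363
jar/yellow
yellow [323.2, 102.3] 966 0.005 ell [561.7, -350.5] [95.8, 110.3] rect [575.5, -334.9] [62.6, 102.9] 47.5
yellow [323.2, 102.3] 966 0.114 ell [563.0, -327.4] [69.3, 79.8] rect [573.0, -316.0] [45.2, 74.4] 47.5
yellow [206.1, 114.3] 4762 0.005 ell [560.2, -178.6] [91.0, 91.3] rect [560.0, -178.4] [90.6, 90.6] 62.7
yellow [206.1, 114.3] 4762 0.114 ell [561.9, -203.1] [65.8, 66.0] rect [561.8, -202.9] [65.5, 65.5] 62.7
yellow [356.9, 117.8] 3533 0.005 ell [556.9, -358.5] [79.5, 79.9] rect [556.9, -358.4] [79.3, 79.1] 46.6
yellow [356.9, 117.8] 3533 0.114 ell [559.5, -333.1] [57.5, 57.7] rect [559.6, -333.0] [57.3, 57.1] 46.6
blue
blue [160.3, 167.8] 1769 0.005 ell [487.0, -99.4] [88.6, 89.5] rect [494.0, -114.5] [88.6, 56.0] 24.9
blue [160.3, 167.8] 1769 0.067 ell [499.5, -125.8] [74.7, 75.4] rect [505.4, -138.5] [74.7, 47.2] 24.9
blue [421.0, 188.2] 6058 0.005 ell [468.5, -450.6] [112.1, 130.5] rect [468.4, -441.7] [108.9, 111.5] 89.
[... 834 characters left out ...]
ow [285.8, 209.6] 563 0.114 ell [558.0, -339.1] [61.2, 62.6] rect [558.6, -339.3] [60.4, 58.1] 89.9
blue [321.0, 243.1] 1049 0.005 ell [475.6, -432.5] [89.9, 105.9] rect [477.5, -430.2] [85.2, 92.5] 89.8
blue [321.0, 243.1] 1049 0.067 ell [477.6, -425.9] [84.8, 99.8] rect [479.4, -423.8] [80.3, 87.2] 89.8
blue [177.6, 235.2] 136 0.005 ell [497.8, -65.1] [25.4, 56.9] rect [500.0, -61.9] [19.8, 57.3] 57.6
blue [177.6, 235.2] 136 0.067 ell [498.6, -79.6] [23.9, 53.6] rect [500.6, -76.7] [18.7, 54.0] 57.6
blue [2.9, 334.0] 158 0.005 ell [221.8, 350.4] [14.5, 22.4] rect [260.1, 371.2] [72.5, 22.5] 1.6
blue [2.9, 334.0] 158 0.067 ell [238.4, 311.9] [13.6, 21.2] rect [274.5, 331.6] [68.4, 21.2] 1.6
```

```bash
python3 - <<'E'
from h import *
c=cam("wrist","w12");u,v=map(int,proj(c,[.487,-.267,.114]));print(u,v)
h=cv2.cvtColor(c["image"],cv2.COLOR_RGB2HSV)
for d in(-30,-15,0,15,30):print(h[v,u+d],h[v+d,u])
COL["yellow"]=((18,100,50),(40,255,255));report(c,"yellow",(.114,),200)
S=cam("scene","s12");report(S,"yellow",(.114,),200)
cv2.imwrite("pics/view.png",np.hstack([c["image"][60:300,100:460,::-1],S["image"][120:360,180:460,::-1]]))
E
```

```text
278 199
[ 21  83 243] [ 22 139 173]
[ 24 128 235] [ 26 117 244]
[ 25 117 244] [ 25 117 244]
[ 26 118 243] [ 26 112 243]
[ 26 112 243] [ 25 112 242]
yellow [324.2, 102.0] 1021 0.114 ell [562.9, -328.0] [70.0, 80.1] rect [572.5, -319.3] [49.4, 75.9] 42.0
yellow [205.1, 114.6] 4793 0.114 ell [561.9, -203.5] [66.2, 66.5] rect [562.1, -203.3] [65.9, 65.8] 89.9
yellow [355.3, 117.5] 3646 0.114 ell [559.6, -333.3] [57.8, 58.0] rect [559.7, -333.5] [57.5, 57.2] 46.5
yellow [281.5, 198.7] 3118 0.114 ell [486.7, -269.3] [58.9, 60.9] rect [486.4, -268.9] [59.2, 59.0] 45.0
yellow [129.6, 294.6] 705 0.114 ell [386.0, -117.3] [26.4, 68.4] rect [386.1, -116.2] [24.1, 66.9] 78.4
yellow [430.8, 294.0] 705 0.114 ell [385.8, -418.3] [26.0, 68.2] rect [385.9, -419.4] [66.0, 23.3] 12.7
yellow [395.9, 345.8] 5209 0.114 ell [321.9, -381.7] [41.5, 354.1] rect [326.2, -382.9] [334.5, 26.9] 89.9
yellow [287.1, 190.3] 468 0.114 ell [541.9, -326.2] [57.9, 94.6] rect [551.5, -324.4] [52.1, 86.2] 42.9
yellow [282.1, 219.2] 1010 0.114 ell [514.5, -272.1] [66.1, 134.0] rect [511.9, -270.7] [66.8, 121.7] 47.8
yellow [251.0, 269.8] 2970 0.114 ell [472.4, -143.7] [110.6, 188.6] rect [480.8, -145.7] [158.1, 95.7] 0.5
yellow [188.2, 343.5] 4527 0.114 ell [461.8, 29.5] [164.2, 188.7] rect [474.7, 25.1] [139.9, 159.1] 84.4
yellow [23.7, 400.5] 2059 0.114 ell [696.6, 260.5] [63.4, 461.2] rect [570.5, 225.0] [153.3, 52.6] 9.9
```

View pics/view.png

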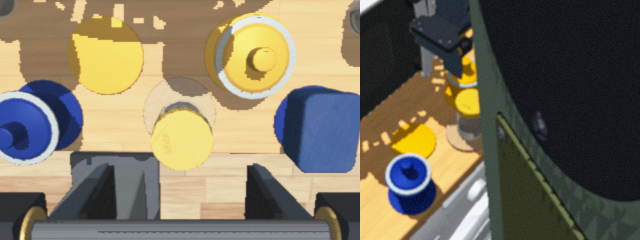

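The picture shows the jar upright on the mat, the infuser flange level in the blue cup, the filter home in the yellow cup, the tin on the blue coaster, and the yellow coaster bare. I'll pick up the jar.

Emit:
step_arm(series=[[0,0,0.08,0,0,0],[0,0,0.13,0,0,0],[0,0,0.15,0,0,0],[0,0,0.15,0,0,0],[0,0,0.12,0,0,0],[0,0,0.08,0,0,0],[0,0,0.05,0,0,0],[0,0,0.0275,0,0,0],[0,0,0,0,0,0]])

```text
time: 32.62
tcp_pos: [0.4872, -0.2671, 0.088]
orientation: [-3.141, 0.003, 0.002]
contact_force: [-0.7, -0.2, 0.9]
gripper_width: 0.832
finger_force: 0.0
```

Emit:
step_arm(series=[[0,0,0,0,0,0],[0,0,0,0,0,0],[0,0,0,0,0,0],[0,0,0,0,0,0],[0,0,0,0,0,0],[0,0,0,0,0,0],[0,0,0,0,0,0],[0,0,0,0,0,0]], hand=-1, newtons=30)

```text
time: 33.28
tcp_pos: [0.4884, -0.2674, 0.09]
orientation: [3.14, -0.001, 0.004]
contact_force: [-0.2, -1.6, 5.8]
gripper_width: 0.636
finger_force: 30.0
```

Emit:
step_arm(series=[[0,0,-0.03,0,0,0],[0,0,-0.06,0,0,0],[0,0,-0.1,0,0,0],[0,0,-0.12,0,0,0],[0,0,-0.12,0,0,0],[0,0,-0.1,0,0,0],[0,0,-0.07,0,0,0],[0,0,0,0,0,0],[0,0,0,0,0,0]])

```text
time: 34.03
tcp_pos: [0.4872, -0.2664, 0.2086]
orientation: [-3.141, 0.001, 0.001]
contact_force: [-0.2, 1.4, -4.2]
gripper_width: 0.64
finger_force: 30.0
```

Emit:
step_arm(series=[[0.04,-0.05,0,0,0,0],[0.06,-0.07,0,0,0,0],[0.08,-0.1,0,0,0,0],[0.08,-0.1,0,0,0,0],[0.06,-0.07,0,0,0,0],[0.04,-0.05,0,0,0,0],[0.01,-0.01,0,0,0,0],[0,0,0,0,0,0],[0,0,0,0,0,0]])

```text
time: 34.78
tcp_pos: [0.5609, -0.1771, 0.2081]
orientation: [3.141, -0.001, -0.003]
contact_force: [0.2, 0.3, -2.5]
gripper_width: 0.636
finger_force: 30.0
```

```bash
python3 - <<'E'
from h import *
COL["yellow"]=((18,90,50),(40,255,255))
c=cam("wrist","w13");o=robot.observe();z=o["tcp_pos"][2];print(o["tcp_pos"])
report(c,"yellow",(.005,z+.0245),600)
E
```

```text
[ 0.56087413 -0.17736962  0.20838709]
yellow [414.7, 171.6] 2974 0.005 ell [558.5, -357.8] [97.2, 131.0] rect [574.0, -347.4] [79.9, 115.9] 35.1
yellow [414.7, 171.6] 2974 0.23288708748971124 ell [610.9, -242.3] [35.0, 47.1] rect [616.4, -238.6] [28.7, 41.7] 35.1
yellow [281.0, 174.7] 4064 0.005 ell [560.0, -187.3] [90.1, 115.2] rect [568.4, -187.9] [76.7, 111.8] 2.1
yellow [281.0, 174.7] 4064 0.23288708748971124 ell [611.4, -181.0] [32.4, 41.4] rect [614.4, -181.2] [27.6, 40.2] 2.1
yellow [456.9, 199.7] 3841 0.005 ell [538.1, -383.6] [81.7, 84.9] rect [538.5, -382.8] [81.9, 81.9] 30.3
yellow [456.9, 199.7] 3841 0.23288708748971124 ell [603.5, -251.6] [29.4, 30.5] rect [603.6, -251.3] [29.4, 29.5] 30.3
yellow [279.9, 255.7] 5347 0.005 ell [431.3, -177.0] [152.1, 159.5] rect [473.7, -177.3] [153.0, 74.6] 89.9
yellow [279.9, 255.7] 5347 0.23288708748971124 ell [565.1, -177.3] [54.7, 57.3] rect [580.4, -177.4] [55.0, 26.8] 89.9
yellow [162.3, 294.7] 618 0.005 ell [413.5, -30.0] [27.8, 85.2] rect [413.5, -28.8] [24.7, 82.4] 80.2
yellow [162.3, 294.7] 618 0.23288708748971124 ell [558.7, -124.5] [10.0, 30.6] rect [558.7, -124.0] [8.9, 29.6] 80.2
yellow [330.9, 337.4] 8375 0.005 ell [352.3, -239.4] [81.2, 512.6] rect [356.8, -274.8] [428.6, 72.1] 89.9
yellow [330.9, 337.4] 8375 0.23288708748971124 ell [536.7, -199.7] [29.2, 184.3] rect [538.3, -212.5] [154.1, 25.9] 89.9
```

```bash
python3 - <<'E'
from h import *
i=cv2.imread("pics/w13.png")[:,:,::-1]; c=cam("wrist"); c["image"]=np.ascontiguousarray(i)
COL["yellow"]=((18,150,80),(34,255,255))
for s,ce,m in blobs(c,"yellow",500):
    if abs(ce[0]-281)<25:
        w=fit(c,m,.005); print(ce,s,w[:,0].max(),w[:,1].min(),w[:,1].max(),cv2.fitEllipse(w))
E
```

```text
[274.4, 164.0] [242, 142, 76, 63, 1507] 606.1228 -219.64198 -133.92651 ((562.5120239257812, -177.43563842773438), (85.71773529052734, 88.5159683227539), 30.746891021728516)
```

The coaster centre reads (0.560, -0.177) and the jar's (0.560, -0.177). Lower it.

Emit:
step_arm(series=[[0,0,0.06,0,0,0],[0,0,0.1,0,0,0],[0,0,0.12,0,0,0],[0,0,0.11,0,0,0],[0,0,0.08,0,0,0],[0,0,0.06,0,0,0],[0,0,0.04,0,0,0],[0,0,0.02,0,0,0],[0,0,0,0,0,0],[0,0,0,0,0,0]])

```text
time: 35.72
tcp_pos: [0.5619, -0.1773, 0.0915]
orientation: [3.141, -0.002, 0.002]
contact_force: [-0.2, 0.3, -2.6]
gripper_width: 0.636
finger_force: 30.0
```

Emit:
step_arm(series=[[0,0,0.005,0,0,0],[0,0,0.005,0,0,0],[0,0,0,0,0,0]])

```text
time: 35.97
tcp_pos: [0.5618, -0.1769, 0.0893]
orientation: [3.141, -0.001, 0.001]
contact_force: [-0.5, 0.1, -3.1]
gripper_width: 0.635
finger_force: 30.0
```

Emit:
step_arm(series=[[0,0,0.005,0,0,0],[0,0,0.005,0,0,0],[0,0,0.005,0,0,0],[0,0,0,0,0,0]])

```text
time: 36.3
tcp_pos: [0.5618, -0.1769, 0.0861]
orientation: [3.141, -0.001, 0.001]
contact_force: [-1.1, -0.3, -1.5]
gripper_width: 0.637
finger_force: 30.0
```

Emit:
step_arm(series=[[0,0,0.005,0,0,0],[0,0,0.003,0,0,0],[0,0,0,0,0,0]])

```text
time: 36.55
tcp_pos: [0.5624, -0.1769, 0.086]
orientation: [3.141, -0.002, 0.004]
contact_force: [-1.4, 0.6, 7.7]
gripper_width: 0.636
finger_force: 30.0
```

Contact, so I'll release, rise, back off to the robot's side and check.

Emit:
step_arm(series=[[0,0,0,0,0,0],[0,0,0,0,0,0],[0,0,0,0,0,0],[0,0,0,0,0,0],[0,0,-0.04,0,0,0],[0,0,-0.1,0,0,0],[0,0,-0.17,0,0,0],[0,0,-0.2,0,0,0],[0,0,-0.2,0,0,0],[0,0,-0.15,0,0,0],[0,0,-0.06,0,0,0],[0,0,0,0,0,0]], hand=0.7)

```text
time: 37.55
tcp_pos: [0.5633, -0.1774, 0.273]
orientation: [3.139, -0.001, 0.013]
contact_force: [0.0, -0.4, 1.0]
gripper_width: 0.85
finger_force: 0.0
```

Emit:
step_arm(series=[[-0.08,0.05,0,0,0,0],[-0.13,0.08,0,0,0,0],[-0.14,0.1,0,0,0,0],[-0.14,0.1,0,0,0,0],[-0.1,0.08,0,0,0,0],[-0.05,0.03,0,0,0,0],[0,0,0,0,0,0],[0,0,0,0,0,0]])

```text
time: 38.22
tcp_pos: [0.4336, -0.2644, 0.2676]
orientation: [-3.14, 0.003, 0.0]
contact_force: [-0.5, 0.5, 0.0]
gripper_width: 0.851
finger_force: 0.0
```

```bash
python3 - <<'E'
from h import *
COL["yellow"]=((18,110,90),(34,255,255))
c=cam("wrist","w14");o=robot.observe();print(o["tcp_pos"])
for n,c in(("W",c),("T",cam("top","t14"))):
    print(n)
    report(c,"yellow",(.005,.082,.11),90);report(c,"blue",(.005,.067,.082),90)
E
```

```text
[ 0.4341521  -0.26418726  0.26775235]
W
yellow [325.0, 68.3] 1067 0.005 ell [567.2, -348.9] [95.7, 111.4] rect [571.7, -337.3] [75.9, 107.8] 68.3
yellow [325.0, 68.3] 1067 0.082 ell [557.1, -333.4] [78.0, 90.7] rect [560.7, -323.9] [61.8, 87.8] 68.3
yellow [325.0, 68.3] 1067 0.11 ell [553.4, -327.7] [71.5, 83.2] rect [556.7, -319.1] [56.7, 80.5] 68.3
yellow [198.8, 63.8] 5800 0.005 ell [564.5, -168.3] [93.5, 118.4] rect [565.3, -167.4] [115.9, 90.7] 64.3
yellow [198.8, 63.8] 5800 0.082 ell [554.9, -186.2] [76.2, 96.4] rect [555.5, -185.5] [94.5, 73.9] 64.3
yellow [198.8, 63.8] 5800 0.11 ell [551.4, -192.8] [69.9, 88.5] rect [552.0, -192.1] [86.6, 67.8] 64.3
yellow [357.2, 61.5] 3645 0.005 ell [568.0, -357.9] [78.6, 79.1] rect [567.9, -358.2] [78.0, 78.6] 43.3
yellow [357.2, 61.5] 3645 0.082 ell [557.7, -340.7] [64.0, 64.4] rect [557.7, -341.0] [63.6, 64.0] 43.3
yellow [357.2, 61.5] 3645 0.11 ell [554.0, -334.5] [58.7, 59.1] rect [553.9, -334.7] [58.3, 58.8] 43.3
yellow [124.9, 294.5] 517 0.005 ell [249.2, -38.9] [37.4, 97.2] rect [248.9, -37.4] [33.5, 96.0] 78.6
yellow [124.9, 294.5]
[... 3176 characters left out ...]
] 89.8
blue [321.0, 243.1] 1049 0.082 ell [478.1, -424.4] [83.5, 98.4] rect [479.8, -422.2] [79.1, 85.9] 89.8
blue [184.9, 240.1] 570 0.005 ell [486.2, -81.8] [67.5, 69.3] rect [486.4, -82.1] [66.7, 66.6] 89.8
blue [184.9, 240.1] 570 0.067 ell [487.6, -95.4] [63.6, 65.3] rect [487.8, -95.7] [62.8, 62.8] 89.8
blue [184.9, 240.1] 570 0.082 ell [487.9, -98.7] [62.6, 64.3] rect [488.1, -99.0] [61.9, 61.8] 89.8
blue [2.9, 334.2] 157 0.005 ell [227.6, 352.6] [14.3, 18.3] rect [258.8, 371.2] [70.0, 22.5] 1.6
blue [2.9, 334.2] 157 0.067 ell [243.9, 314.0] [13.5, 17.2] rect [273.3, 331.5] [66.0, 21.2] 1.6
blue [2.9, 334.2] 157 0.082 ell [247.8, 304.7] [13.3, 17.0] rect [276.8, 321.9] [65.0, 20.9] 1.6
```

Both lids read 64 mm at the home height (z = 82 mm), and the jar and tin are within about 2 mm of their coaster centres. The gripper is clear of everything.

```bash
python3 -c "
from bench import robot
print(robot.hand_in())"
```

```text
the job is handed in; nothing more can be done
None
```

The job is handed in after about 38 s of robot time; no verdict came back. By my measurements, the coffee filter is home in the yellow cup, the tea infuser is home in the blue cup, the coffee jar is upright on the yellow coaster and the tea tin on the blue one, both within about 2 mm of centre; nothing tipped over, and the arm never went near the shaker or spice jar.

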